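# Index and lock the turntable, then crib-stack the frame slats on it

## Robot

A 6-joint arm with a two-finger parallel gripper is mounted at the origin on the work surface. World frame = base frame: x ahead of the robot, y to its left, z up, the work surface at z = 0. Lengths are in mm, angles in rad, forces in N, time in s.
With the tool pointing down it reaches from about 400 to 825 mm from the base axis. Payload 7 kg.
Tool frame: the origin (TCP) lies midway between the tips of the shut fingers; the grasp point (between the pads) lies 19 mm behind it; z points along the fingers, y is the direction in which the jaws open and shut (so a half turn about z gives the same grasp; the last joint's range is limited). The gripper opens to 88 mm and grips with 3 to 60 N. Pads are 19 mm wide; open, the fingers measure 130 mm over their backs; the gripper's body (78 mm by 193 mm) begins 47 mm behind the grasp point.
Start: joints at [1.455, 0.359, 0.012, 0, -1.224, -0.288], TCP at [265.224, 620.686, 226.561] pointing down, gripper open.
Joint ranges: [-3.07, 3.07], [-1.43, 2.12], [-1.02, 1.25], [-3.03, 1.67], [-3.05, -0], [-3.03, 3.03]. Speed limits (rad/s): [2.39, 2.39, 3.01, 3.14, 3.14, 3.14].

## Interface

Orientations are given as a unit quaternion [x, y, z, w].
In Python, from plant import monitor, imaging, ticket gives the robot as it stands. The module is installed in compiled form; this text tells all that it offers.
- The arm moves only by the tool carry_out, never from a script. Its argument "targets" is a list of rows, each an object of numbers: "tx", "ty", "tz": the shift along the tool's x, y, z as a fraction of full scale; "yaw": the turn about the tool's z as a fraction of full scale; "hand": the closure in counts, from 0 (fully open) to 255 (shut). In form: [{"tx": .., "ty": .., "tz": .., "yaw": .., "hand": ..}, ...]. A call has 1 to 12 rows; each row is the pose to reach, as a shift and turn from the pose measured when the call began, along the tool's axes at that moment; what a row does not reach only later rows make up. Full scale, the value 1, is 400 mm for a shift and 45 degrees for a turn. A row lasts 1/12 s, in which the tool goes at most 41.7 mm and 7.16 degrees, less where a joint would pass 70% of its speed; a pose out of reach is approached as far as the arm can. A call with a number of a shift or a turn outside -1 to 1 is refused whole. A call with a gripper value outside its range is refused whole. The fingers move at their own pace and stop on an object; the grip force is fixed at half the most. Time passes only in rows, so rows that repeat a pose let the fingers close. It gives the time, the measured TCP pose, the force and the opening at its end, in the units of the state.
- monitor.observe(): the state, without advancing time (a new reading comes with each control period).
- imaging.grab_frame(name): name is "side" or "top" or "wrist"; returns (picture, depth): 420x560x3 uint8, blue, green, red; 420x560 float32, mm along the optical axis (not along the pixel's ray), 0 where there is no reading.
- imaging.camera_model(name): a dict with "vfov" (degrees; the focal length in pixels is half the picture's height over the tangent of half this angle, whatever the lens; pixels are square), "cx", "cy" (the principal point, pixels), "camera_from_world" (4x4, takes a point from world to camera coordinates). Camera axes: x right, y down, z forward; pixel columns grow to the right and rows downward; lengths in mm; the calibration is good to about 2 mm. The wrist camera is an equidistant fisheye: a pixel r from the principal point sees the ray r / f radians off the axis. A picture is of the moment at which its call begins: read the wrist's pose just before it. camera_model takes no time and is no camera call; for the wrist camera it gives the pose at the moment of the call.
- ticket.hand_in(): hands the job in, once; it reports no verdict.
The state is a dict: "clock": time; "joint_pos": joint angles; "dq": joint speeds; "tau": joint torques, N m; "ee_pos": TCP position; "tool_rot": TCP orientation; "ft_force": force on the tool from outside, world axes, zero at the start; "wrist_torque": the same for the moment, N m; "finger_gap": opening from 0.0 (shut) to 1.0 (fully open).
Only numpy, scipy, OpenCV 4.12 (cv2) and the standard library are available. Lean on these libraries where they do the work, as an engineer would, in place of code of your own. Each camera call takes 0.05 s, during which the arm holds its last target.

## Task

First turn the turntable's wheel by its knob so that its V-shaped catch faces the bolt, then turn the lock collar clockwise by its lug all the way to the locked mark, so that the wheel is held. Only then take all the frame slats from the mat (four to six) and stack them flat as an open drying crib on the wheel's two bearers: two slats to a layer, each layer squarely crosswise to the one below (the first across the bearers), the two of a layer as far apart as the bearers are and the tower centred on the wheel; an odd last slat lies alone on top in one of those two places. Leave the other things on the table where they are.

Things in the scene. Friction and masses are not known exactly. Their poses are not given: they have to be found in the camera images.
- stand: fixed grey round stand of the turntable, 300 mm across, 22 mm thick; origin at the centre of its underside, on the axis; its x points away from the robot within 0.3 rad. White marks on its rim, counter-clockwise from x seen from above: wide = locked at 75 degrees, narrow = unlocked at 135. At +x a block 34 mm wide, 142 to 180 mm out, 74 mm high, holds the bolt and a white index line.
- bolt (a joint): 10 mm round steel bolt, 58 mm above the table, sliding out of the stand's block towards the axis; m, grows inwards: 0.0267 m per rad of the collar, which drives it. Moved only by the collar. From 0.015 on its nose is inside the wheel's catch and holds the wheel.
- collar (a joint): aluminium lock collar, the ring (272 mm across, top 34 mm above the table) around the wheel; rad, 0 = unlocked mark, grows clockwise seen from above to a stop at 1.05 = locked mark; starts at 0 to 0.2. Friction torque 0.15 N m. If the wheel is off its mark by more than about 0.1 rad the bolt strikes the wheel's steel rim and the collar cannot be turned home.
- collar_lug (a point): top centre of the collar's upright lug, 127 mm from the axis, 84 mm above the table; the lug is 12 mm wide along the turn and 14 mm radially, and stands 50 mm above the collar (34 mm above the wheel's top).
- wheel (a joint): plywood wheel of the turntable, 236 mm across, top 50 mm above the table; rad, grows counter-clockwise seen from above, 0 = its catch (a V-shaped gap in the 10 mm high steel rim) and white line face the bolt; starts at 0.5 to 1.2, so it must turn clockwise. Friction torque 0.12 N m.
- wheel_knob (a point): top centre of the wheel's black round knob, 18 mm in diameter, standing 46 mm above the wheel (96 mm above the table), across the wheel from the catch, 100 mm from the axis.
- wheel_top (a point): on the turntable's axis, 62 mm above the table, level with the tops of the bearers; axes turn with the wheel: catch at +x, knob at -x. Bearers: two dark steel bars on the wheel along x, 164 x 14 x 12 mm, at y = +-36 mm. Slats of layers 1 and 3 lie along y at x = +-36 mm, layer 2 along x at y = +-36 mm.
- mat: fixed dark cutting mat, 340 x 340 x 3 mm, origin at the centre of its underside; at the start the slats lie flat on it, and an eraser and a small pencil sharpener (both under 13 mm high) between them.
- slat1: a square wooden slat, 120 x 20 x 20 mm, about 28 g, origin at its middle, x along its length; all slats are alike and any of the four long faces may lie down. None if it is absent (four to six of the six are there).
- slat2: a square wooden slat, 120 x 20 x 20 mm, about 28 g, origin at its middle, x along its length; all slats are alike and any of the four long faces may lie down. None if it is absent (four to six of the six are there).
- slat3: a square wooden slat, 120 x 20 x 20 mm, about 28 g, origin at its middle, x along its length; all slats are alike and any of the four long faces may lie down. None if it is absent (four to six of the six are there).
- slat4: a square wooden slat, 120 x 20 x 20 mm, about 28 g, origin at its middle, x along its length; all slats are alike and any of the four long faces may lie down. None if it is absent (four to six of the six are there).
- slat5: a square wooden slat, 120 x 20 x 20 mm, about 28 g, origin at its middle, x along its length; all slats are alike and any of the four long faces may lie down. None if it is absent (four to six of the six are there).
- slat6: a square wooden slat, 120 x 20 x 20 mm, about 28 g, origin at its middle, x along its length; all slats are alike and any of the four long faces may lie down. None if it is absent (four to six of the six are there).
- eraser: white eraser, 36 x 18 x 12 mm, on the mat; leave it alone
- sharpener: small metal pencil sharpener, 26 x 16 x 12 mm, on the mat; leave it alone
- ink: ink jar, 48 mm across, 62 mm high, beyond the turntable; leave it alone
- tape: roll of paper tape lying flat, 90 mm across, 20 mm high, at the right of the table; leave it alone
- marker: marker pen, 140 mm long, lying at the right of the table; leave it alone
- mug: white mug, 80 mm across, 90 mm high, at the right of the table; leave it alone
There are look-alikes about, which are no part of the job. Leave any white look-alike of the slat6 alone.

How it is judged:
By the outcome, as a careful person would: the job done as asked, in the order asked, and still so for the second after the job is handed in, with the robot touching nothing.
Of slat1, slat2, slat3, slat4, slat5, slat6 only 4 to 6 are there at a start; the rules pass over those that are not, and their reading is None.
At some moment in a run one of slat1, slat2, slat3, slat4, slat5, slat6 may be knocked a few centimetres aside while the robot is not near it.
Once in a run the grip may slacken for a moment while it holds something.
It also fails if it takes over 210 s, if anything falls off the work surface, if the arm or the gripper's body presses on something with over 40 N, if the wrist force passes 120 N, or if a joint passes its speed limit or range.

## Working session

There is one attempt and no reset: what is moved stays moved. The work goes in short steps, Python scripts to look and compute and a tool call to move; the robot and the scene stay as the last step left them, time stands still between calls to the robot, and variables do not carry over. Pictures are saved under pics/ and viewed, and the job is handed in when it is done.

Besides the shell and the picture viewer there is one more tool, called after "Call:" as name(argument=value, ...), one argument or row to a line, values as JSON. carry_out: Moves the arm, as the interface text tells. Shift numbers are shares of 400 mm and turn numbers shares of 45 degrees, none past 1 either way. Its arguments: {"type":"object","properties":{"targets":{"type":"array"}},"required":["targets"]}

```bash
ls; mkdir -p pics
cat > h.py <<'E'
import numpy as np, cv2
from plant import monitor, imaging, ticket
def model(n):
    m=imaging.camera_model(n); f=210/np.tan(np.radians(m['vfov'])/2); return m,f
def grab(n,fn=None):
    m,f=model(n); im,d=imaging.grab_frame(n)
    if fn: cv2.imwrite('pics/'+fn,im)
    return im,d,m,f
def px2w(u,v,d,m,f):
    # d depth along axis ; pinhole
    p=np.array([(u-m['cx'])/f*d,(v-m['cy'])/f*d,d,1.0]); return (np.linalg.inv(m['camera_from_world'])@p)[:3]
def plane(u,v,z,m,f,fish=False):
    T=np.linalg.inv(m['camera_from_world']); x=(u-m['cx'])/f;y=(v-m['cy'])/f
    if fish:
        r=np.hypot(x,y); s=np.sin(r)/max(r,1e-9); ray=np.array([x*s,y*s,np.cos(r)])
    else: ray=np.array([x,y,1])
    w=T[:3,:3]@ray;o=T[:3,3]; return o+w*(z-o[2])/w[2]
def w2px(P,m,f,fish=False):
    c=m['camera_from_world']@np.append(P,1)
    if fish:
        r=np.hypot(c[0],c[1]);th=np.arctan2(r,c[2]);k=th/max(r,1e-9);return m['cx']+f*k*c[0],m['cy']+f*k*c[1]
    return m['cx']+f*c[0]/c[2],m['cy']+f*c[1]/c[2]
E
python3 - <<'E'
from h import *
print(monitor.observe())
for n in['top','side','wrist']:
    im,d,m,f=grab(n,n+'0.png'); T=np.linalg.inv(m['camera_from_world']); print(n,f,m['cx'],m['cy'],T.round(3).tolist(),d.min(),d.max())
E
```

```text
pics
{'clock': 0.0, 'joint_pos': array([ 1.45510356e+00,  3.59381278e-01,  1.10718452e-02, -3.89774008e-04,
       -1.22408424e+00, -2.88105846e-01]), 'dq': array([0.00084458, 0.00021801, 0.0005662 , 0.00062284, 0.0002352 ,
       0.00074572]), 'tau': array([-2.69040044e-05, -5.82719100e+01,  2.93063825e+01,  6.99740812e+00,
        6.98815507e-03, -1.63716059e-04]), 'ee_pos': array([265.03322954, 620.26408047, 225.62481795]), 'tool_rot': array([ 9.79673836e-01, -2.00595373e-01, -1.13791356e-04,  8.11482898e-04]), 'ft_force': array([-0.16293351,  0.18397868, -0.18293072]), 'wrist_torque': array([-0.00709939, -0.01060531,  0.03041116]), 'finger_gap': 1.0001126711548114}
top 546.7117128255288 277.3785234722186 212.5856204166878 [[0.008, -0.987, 0.162, 288.991], [-1.0, -0.009, -0.006, 23.43], [0.007, -0.162, -0.987, 1654.791], [0.0, 0.0, 0.0, 1.0]] 0.0 2640.681
side 509.4540101691068 276.2358210769496 209.79828552063861 [[0.953, -0.211, 0.215, 248.624], [-0.301, -0.679, 0.669, -1012.137], [0.005, -0.703, -0.711, 1169.02], [0.0, 0.0, 0.0, 1.0]] 0.0 3822.197
wrist 325.19226210127806 283.17812838244066 211.2682153149623 [[-0.392, -0.887, -0.244, 331.278], [-0.92, 0.379, 0.103, 592.821], [0.001, 0.265, -0.964, 384.533], [0.0, 0.0, 0.0, 1.0]] 0.0 1442.9979
```

View pics/top0.png

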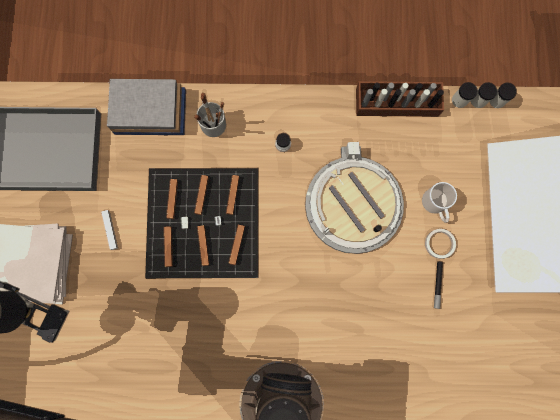

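View pics/side0.png

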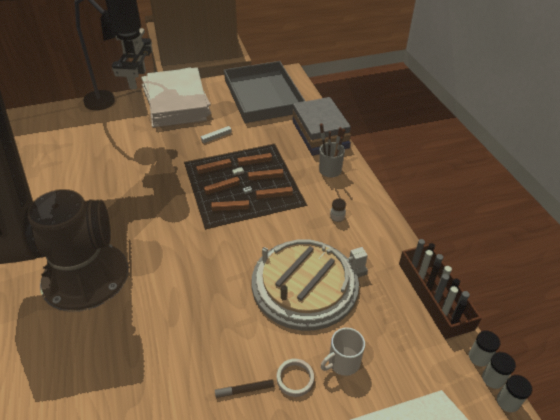

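View pics/wrist0.png

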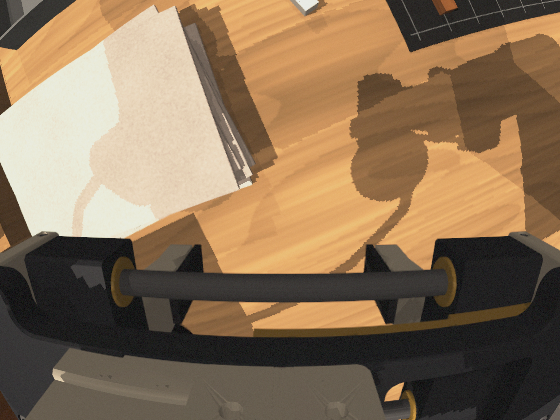

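Run:
```python
from h import *
im=cv2.imread('pics/top0.png')
a=cv2.resize(im[135:265,290:420],None,fx=4.5,fy=4.5,interpolation=cv2.INTER_CUBIC)
cv2.imwrite('pics/top0w.png',a)
im2=cv2.imread('pics/side0.png')
cv2.imwrite('pics/side0w.png',cv2.resize(im2[225:345,235:385],None,fx=5,fy=5,interpolation=cv2.INTER_CUBIC))
m,f=model('top')
print(plane(355,205,50,m,f))
hsv=cv2.cvtColor(im,cv2.COLOR_BGR2HSV)
print(hsv[200,172],hsv[190,202],hsv[245,204], hsv[300,300])
b,g,r=[im[:,:,i].astype(int) for i in range(3)]
mask=((r>b+30)&(r>60)).astype(np.uint8); mask[:172]=0;mask[275:]=0;mask[:,:150]=0;mask[:,256:]=0
n,l,s,c=cv2.connectedComponentsWithStats(mask)
for i in range(1,n):
    if s[i,4]<50: continue
    ys,xs=np.nonzero(l==i)
    P=np.array([plane(u,v,23,m,f)[:2] for u,v in zip(xs,ys)],np.float32)
    print(s[i], cv2.minAreaRect(P), P.mean(0))
```

```text
[ 577.0411102  -217.42422692   50.        ]
[ 12 140 173] [ 12 142 172] [ 12 138 176] [ 16 105 196]
[194 175  14  40 287] ((610.9169921875, 247.31564331054688), (22.462711334228516, 122.16458129882812), 81.95906066894531) [610.2735  247.19441]
[226 175  13  40 290] ((612.0558471679688, 152.22830200195312), (22.152149200439453, 122.3788833618164), 82.2027816772461) [611.77673 152.21992]
[166 179  11  40 291] ((597.4569091796875, 336.53033447265625), (22.48006248474121, 121.63712310791016), 86.89918518066406) [597.15295 336.3913 ]
[197 225  12  41 299] ((455.9465026855469, 237.57882690429688), (121.8324966430664, 22.224769592285156), 8.709243774414062) [455.74194 237.35333]
[228 224  17  41 295] ((459.309814453125, 136.57798767089844), (21.769304275512695, 121.52471923828125), 77.1736831665039) [458.77887 136.7936 ]
[163 226   9  41 297] ((452.5783386230469, 343.1495361328125), (120.7826156616211, 21.85482406616211), 4.197103977203369) [451.01425 342.7083 ]
```

View pics/top0w.png

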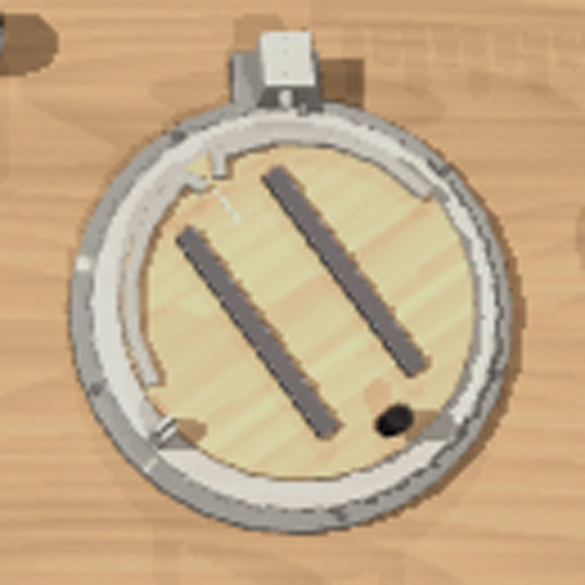

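View pics/side0w.png

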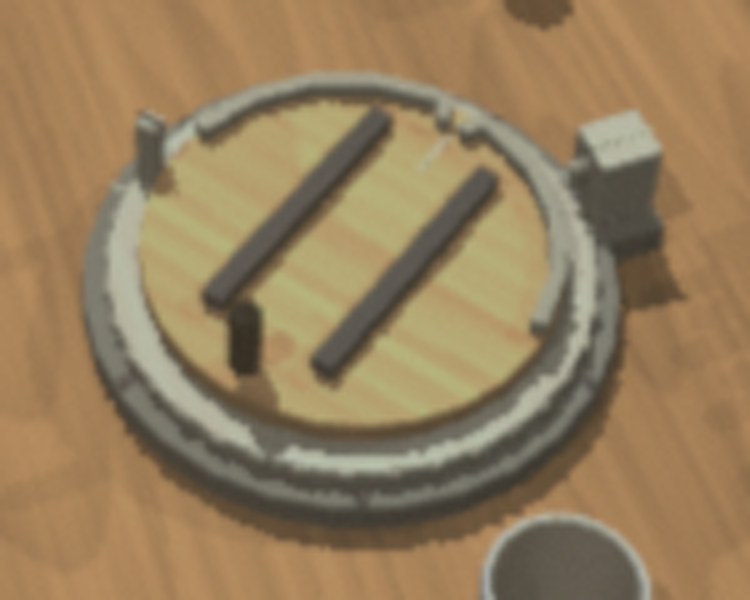

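Run:
```python
from h import *
m,f=model('top')
def c(u,v,z): return plane(290+u/4.5-.4,135+v/4.5-.4,z,m,f)
im=cv2.imread('pics/top0.png').astype(int)
sub=im[135:265,290:420]; mx=sub.max(2)
mask=((mx<130)&(sub.max(2)-sub.min(2)<40)).astype(np.uint8)
k,l,s,ce=cv2.connectedComponentsWithStats(mask,connectivity=4)
pts=[]
for i in range(1,k):
    if s[i,4]<12: continue
    ys,xs=np.nonzero(l==i)
    P=np.array([plane(u+290,v+135,62,m,f)[:2] for u,v in zip(xs,ys)],np.float32)
    print(s[i],cv2.minAreaRect(P),P.mean(0))
print('lug',c(167,423,84),'knob',c(400,412,96),'block',c(287,58,74))
print('mark lock',c(83,262,22),'unl',c(150,465,22))
print('catch line',c(220,185,50),c(236,218,50))
ms,fs=model('side')
def d(u,v,z): return plane(235+u/5-.4,225+v/5-.4,z,ms,fs)
print('side lug',d(150,116,84),'knob',d(246,304,96),'block',d(618,140,74))
```

```text
[57 13 17 12 69] ((723.7780151367188, -219.29592895507812), (30.87818717956543, 49.96992492675781), 29.56477165222168) [ 725.4504  -219.48288]
[ 58  38  36  46 260] ((605.9462890625, -248.52871704101562), (163.25640869140625, 14.863450050354004), 35.40125274658203) [ 604.9811  -248.83499]
[ 39  51  36  46 250] ((565.1254272460938, -190.1413116455078), (160.9427032470703, 15.25324821472168), 35.36251449584961) [ 563.8434  -190.19386]
[105  71   7  22  37] ((540.1717529296875, -345.9107971191406), (11.378098487854004, 65.06078338623047), 74.63573455810547) [ 540.052 -344.345]
[84 90  8  7 40] ((506.72882080078125, -280.8374938964844), (14.421154022216797, 23.372634887695312), 44.7935791015625) [ 506.7911  -280.54257]
lug [ 500.70707817 -129.13821362   84.        ] knob [ 507.45511643 -277.31129633   96.        ] block [ 747.45604233 -211.67019694   74.        ]
mark lock [618.49018422 -79.05042245  22.        ] unl [ 480.6756731  -123.59815438   22.        ]
catch line [ 666.16833918 -169.05770156   50.        ] [ 643.69230394 -179.50709259   50.        ]
side lug [ 501.16438883 -123.25913608   84.        ] knob [ 509.31432026 -269.74569379   96.        ] block [ 748.08313362 -209.69516348   74.        ]
```

```bash
cat >> h.py <<'E'
from scipy.spatial.transform import Rotation as Ro
def pose():
    s=monitor.observe(); return np.array(s['ee_pos']),Ro.from_quat(s['tool_rot']).as_matrix(),s
def xang(R): return np.degrees(np.arctan2(R[1,0],R[0,0]))
def plan(*wps):
    """wps: (x,y,z,xangle or None)"""
    p,R,s=pose()
    print('t %.2f tcp %s xang %.2f j6 %.2f gap %.3f F %s tilt %s'%(s['clock'],p.round(1),xang(R),s['joint_pos'][5],s['finger_gap'],s['ft_force'].round(1),R[:2,2].round(4)))
    a0=xang(R)
    for w in wps:
        d=R.T@(np.array(w[:3])-p)/400
        y=0 if w[3] is None else -((w[3]-a0+180)%360-180)/45
        print('tx %.4f ty %.4f tz %.4f yaw %.4f'%(*d,y), 'wp',w)
E
python3 - <<'E'
from h import *
plan((350,300,225,-64),(430,10,215,-105))
E
```

```text
t 0.15 tcp [265.1 620.4 225.8] xang -23.14 j6 -0.29 gap 0.999 F [-0.4  0.1 -0.3] tilt [-0.0004 -0.0012]
tx 0.5100 ty 0.6531 tz 0.0030 yaw 0.9080 wp (350, 300, 225, -64)
tx 0.9788 ty 1.2411 tz 0.0288 yaw 1.8191 wp (430, 10, 215, -105)
```

Call:
carry_out(
  targets=[
    {"tx": 0.51, "ty": 0.65, "tz": 0, "yaw": 0.9, "hand": 80},
    {"tx": 0.51, "ty": 0.65, "tz": 0, "yaw": 0.9, "hand": 80},
    {"tx": 0.51, "ty": 0.65, "tz": 0, "yaw": 0.9, "hand": 80},
    {"tx": 0.51, "ty": 0.65, "tz": 0, "yaw": 0.9, "hand": 80},
    {"tx": 0.51, "ty": 0.65, "tz": 0, "yaw": 0.9, "hand": 80},
    {"tx": 0.51, "ty": 0.65, "tz": 0, "yaw": 0.9, "hand": 80},
    {"tx": 0.51, "ty": 0.65, "tz": 0, "yaw": 0.9, "hand": 80},
    {"tx": 0.51, "ty": 0.65, "tz": 0, "yaw": 0.9, "hand": 80},
    {"tx": 0.51, "ty": 0.65, "tz": 0, "yaw": 0.9, "hand": 80},
  ],
)

```text
clock: 0.9
ee_pos: [350.5, 295.6, 226.3]
tool_rot: [0.849, -0.528, -0.0, 0.001]
ft_force: [-0.7, 0.2, -1.0]
finger_gap: 0.689
```

Run:
```python
from h import *
plan((440,-20,215,-105))
```

```text
t 0.90 tcp [350.5 295.6 226.3] xang -63.80 j6 -0.67 gap 0.689 F [-0.7  0.2 -1. ] tilt [-0.0011 -0.0017]
tx 0.8067 ty 0.1474 tz 0.0294 yaw 0.9155 wp (440, -20, 215, -105)
```

Call:
carry_out(
  targets=[
    {"tx": 0.81, "ty": 0.15, "tz": 0.03, "yaw": 0.91, "hand": 80},
    {"tx": 0.81, "ty": 0.15, "tz": 0.03, "yaw": 0.91, "hand": 80},
    {"tx": 0.81, "ty": 0.15, "tz": 0.03, "yaw": 0.91, "hand": 80},
    {"tx": 0.81, "ty": 0.15, "tz": 0.03, "yaw": 0.91, "hand": 80},
    {"tx": 0.81, "ty": 0.15, "tz": 0.03, "yaw": 0.91, "hand": 80},
    {"tx": 0.81, "ty": 0.15, "tz": 0.03, "yaw": 0.91, "hand": 80},
    {"tx": 0.81, "ty": 0.15, "tz": 0.03, "yaw": 0.91, "hand": 80},
    {"tx": 0.81, "ty": 0.15, "tz": 0.03, "yaw": 0.91, "hand": 80},
    {"tx": 0.81, "ty": 0.15, "tz": 0.03, "yaw": 0.91, "hand": 80},
  ],
)

```text
clock: 1.65
ee_pos: [439.9, -27.3, 214.3]
tool_rot: [-0.608, 0.794, -0.0, -0.002]
ft_force: [0.7, 0.6, 0.4]
finger_gap: 0.69
```

Run:
```python
from h import *
plan((506,-277,190,-145))
print(monitor.observe()['joint_pos'].round(2))
```

```text
t 1.65 tcp [439.9 -27.3 214.3] xang -105.09 j6 -0.65 gap 0.690 F [0.7 0.6 0.4] tilt [-0.0022 -0.0028]
tx 0.5596 ty -0.3223 tz 0.0622 yaw 0.8868 wp (506, -277, 190, -145)
[ 0.39 -0.03 -0.49  0.   -1.11 -0.65]
```

Call:
carry_out(
  targets=[
    {"tx": 0.56, "ty": -0.322, "tz": 0.06, "yaw": 0.887, "hand": 80},
    {"tx": 0.56, "ty": -0.322, "tz": 0.06, "yaw": 0.887, "hand": 80},
    {"tx": 0.56, "ty": -0.322, "tz": 0.06, "yaw": 0.887, "hand": 80},
    {"tx": 0.56, "ty": -0.322, "tz": 0.06, "yaw": 0.887, "hand": 80},
    {"tx": 0.56, "ty": -0.322, "tz": 0.06, "yaw": 0.887, "hand": 80},
    {"tx": 0.56, "ty": -0.322, "tz": 0.06, "yaw": 0.887, "hand": 80},
    {"tx": 0.56, "ty": -0.322, "tz": 0.06, "yaw": 0.887, "hand": 80},
    {"tx": 0.56, "ty": -0.322, "tz": 0.06, "yaw": 0.887, "hand": 80},
    {"tx": 0.56, "ty": -0.322, "tz": 0.06, "yaw": 0.887, "hand": 80},
    {"tx": 0.56, "ty": -0.322, "tz": 0.06, "yaw": 0.887, "hand": 80},
  ],
)

```text
clock: 2.48
ee_pos: [505.5, -276.8, 190.6]
tool_rot: [-0.301, 0.954, -0.001, -0.002]
ft_force: [-0.2, 0.0, 0.7]
finger_gap: 0.685
```

Run:
```python
from h import *
plan((506,-277,66,-145))
grab('wrist','w1.png')
```

```text
t 2.48 tcp [ 505.5 -276.8  190.6] xang -145.02 j6 -0.80 gap 0.685 F [-0.2  0.   0.7] tilt [-0.0029 -0.0025]
tx -0.0019 ty -0.0010 tz 0.3114 yaw -0.0004 wp (506, -277, 66, -145)
```

View pics/w1.png

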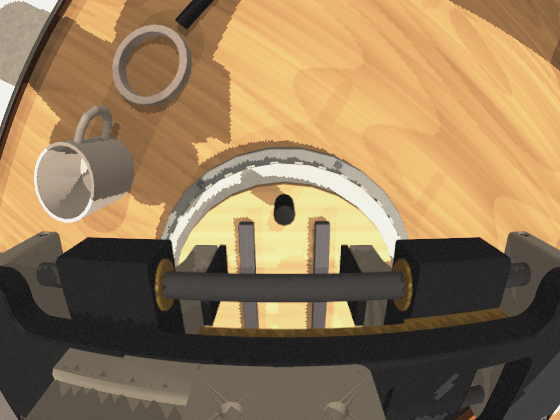

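Run:
```python
from h import *
m,f=model('wrist')
for P in [(504,-277,96),(504,-277,50),(585.5,-219.3,62)]: print(w2px(P,m,f,True))
print(np.linalg.inv(m['camera_from_world']).round(3))
for uv in[(285,213),(285,202)]: print(plane(*uv,96,m,f,True))
# tcp projected
p,R,s=pose(); print(w2px(p,m,f,True))
```

```text
(np.float64(283.99681732313127), np.float64(210.64339641455936))
(np.float64(283.9097763945948), np.float64(198.02810277067655))
(np.float64(284.246368100797), np.float64(297.1196011824502))
[[-5.75000e-01  7.90000e-01  2.14000e-01  4.48466e+02]
 [ 8.18000e-01  5.55000e-01  1.50000e-01 -3.16592e+02]
 [-1.00000e-03  2.61000e-01 -9.65000e-01  3.49962e+02]
 [ 0.00000e+00  0.00000e+00  0.00000e+00  1.00000e+00]]
[ 505.15024531 -275.19783223   96.        ]
[ 497.65700818 -280.474019     96.        ]
(np.float64(283.3819607632463), np.float64(259.9865021935245))
```

Call:
carry_out(
  targets=[
    {"tx": 0, "ty": 0, "tz": 0.1, "yaw": 0, "hand": 80},
    {"tx": 0, "ty": 0, "tz": 0.2, "yaw": 0, "hand": 80},
    {"tx": 0, "ty": 0, "tz": 0.27, "yaw": 0, "hand": 80},
    {"tx": 0, "ty": 0, "tz": 0.31, "yaw": 0, "hand": 80},
    {"tx": 0, "ty": 0, "tz": 0.31, "yaw": 0, "hand": 255},
    {"tx": 0, "ty": 0, "tz": 0.31, "yaw": 0, "hand": 255},
    {"tx": 0, "ty": 0, "tz": 0.31, "yaw": 0, "hand": 255},
    {"tx": 0, "ty": 0, "tz": 0.31, "yaw": 0, "hand": 255},
    {"tx": 0, "ty": 0, "tz": 0.31, "yaw": 0, "hand": 255},
    {"tx": 0, "ty": 0, "tz": 0.31, "yaw": 0, "hand": 255},
  ],
)

```text
clock: 3.37
ee_pos: [506.1, -276.8, 68.2]
tool_rot: [-0.301, 0.954, -0.001, -0.001]
ft_force: [0.3, 1.3, 0.0]
finger_gap: 0.29
```

Run:
```python
from h import *
c=np.array([585.5,-219.3]); r=np.linalg.norm
p,R,s=pose(); d=p[:2]-c; print(r(d),np.degrees(np.arctan2(d[1],d[0])))
a0=np.degrees(np.arctan2(d[1],d[0]))%360; x0=xang(R); r0=r(d)
w=[]
for a in np.linspace(a0,182.5,13)[1:]:
    t=np.radians(a); w.append((c[0]+r0*np.cos(t),c[1]+r0*np.sin(t),p[2],x0+a-a0))
plan(*w)
```

```text
98.06472727953708 -144.08155426853295
t 3.37 tcp [ 506.1 -276.8   68.2] xang -144.96 j6 -0.80 gap 0.290 F [0.3 1.3 0. ] tilt [-0.0001 -0.0031]
tx -0.0001 ty 0.0119 tz -0.0000 yaw 0.0619 wp (np.float64(503.38073880987974), np.float64(-272.9014708566732), np.float64(68.1856250246554), np.float64(-147.7483882499702))
tx -0.0008 ty 0.0238 tz -0.0001 yaw 0.1238 wp (np.float64(500.8734391949338), np.float64(-268.848319272367), np.float64(68.1856250246554), np.float64(-150.53325872759243))
tx -0.0021 ty 0.0357 tz -0.0001 yaw 0.1857 wp (np.float64(498.5660272139352), np.float64(-264.6781347351532), np.float64(68.1856250246554), np.float64(-153.3181292052147))
tx -0.0039 ty 0.0474 tz -0.0001 yaw 0.2475 wp (np.float64(496.4639529657303), np.float64(-260.4007672059939), np.float64(68.1856250246554), np.float64(-156.10299968283695))
tx -0.0063 ty 0.0591 tz -0.0002 yaw 0.3094 wp (np.float64(494.5721815421753), np.float64(-256.02631981169446), np.float64(68.1856250246554), np.float64(-158.8878701604592))
tx -0.0093 ty 0.0706 tz -0.0002 yaw 0.3713 wp (np.float64(492.89518130060645), np.float64(-251
[... 419 characters left out ...]
32595))
tx -0.0215 ty 0.1042 tz -0.0003 yaw 0.5570 wp (np.float64(489.1898269938591), np.float64(-237.76730386215607), np.float64(68.1856250246554), np.float64(-170.0273520709482))
tx -0.0266 ty 0.1149 tz -0.0003 yaw 0.6189 wp (np.float64(488.40631627897284), np.float64(-233.06616569314517), np.float64(68.1856250246554), np.float64(-172.81222254857047))
tx -0.0323 ty 0.1254 tz -0.0004 yaw 0.6807 wp (np.float64(487.8521404977716), np.float64(-228.332511890003), np.float64(68.1856250246554), np.float64(-175.5970930261927))
tx -0.0384 ty 0.1356 tz -0.0004 yaw 0.7426 wp (np.float64(487.5286086114686), np.float64(-223.57752332608214), np.float64(68.1856250246554), np.float64(-178.38196350381497))
```

Call:
carry_out(
  targets=[
    {"tx": 0, "ty": 0, "tz": 0, "yaw": 0, "hand": 255},
    {"tx": 0, "ty": 0, "tz": 0, "yaw": 0, "hand": 255},
    {"tx": 0, "ty": 0, "tz": 0, "yaw": 0, "hand": 255},
  ],
)

```text
clock: 3.62
ee_pos: [506.3, -276.9, 68.8]
tool_rot: [-0.301, 0.954, -0.002, -0.0]
ft_force: [-1.8, 0.2, 5.2]
finger_gap: 0.201
```

Call:
carry_out(
  targets=[
    {"tx": 0, "ty": 0.012, "tz": 0, "yaw": 0.062, "hand": 255},
    {"tx": -0.001, "ty": 0.024, "tz": 0, "yaw": 0.124, "hand": 255},
    {"tx": -0.002, "ty": 0.036, "tz": 0, "yaw": 0.186, "hand": 255},
    {"tx": -0.004, "ty": 0.047, "tz": 0, "yaw": 0.248, "hand": 255},
    {"tx": -0.006, "ty": 0.059, "tz": 0, "yaw": 0.309, "hand": 255},
    {"tx": -0.009, "ty": 0.071, "tz": 0, "yaw": 0.371, "hand": 255},
    {"tx": -0.013, "ty": 0.082, "tz": 0, "yaw": 0.433, "hand": 255},
    {"tx": -0.017, "ty": 0.093, "tz": 0, "yaw": 0.495, "hand": 255},
    {"tx": -0.0215, "ty": 0.104, "tz": 0, "yaw": 0.557, "hand": 255},
    {"tx": -0.027, "ty": 0.115, "tz": 0, "yaw": 0.619, "hand": 255},
    {"tx": -0.032, "ty": 0.125, "tz": 0, "yaw": 0.68, "hand": 255},
    {"tx": -0.038, "ty": 0.136, "tz": 0, "yaw": 0.743, "hand": 255},
  ],
)

```text
clock: 4.62
ee_pos: [487.4, -223.7, 68.8]
tool_rot: [-0.013, 1.0, -0.002, 0.0]
ft_force: [0.2, -1.6, 1.6]
finger_gap: 0.202
```

Run:
```python
from h import *
plan((487.5,-223.6,68,-178.4))
im,d,m,f=grab('top')
cv2.imwrite('pics/top1w.png',cv2.resize(im[135:265,290:420],None,fx=4.5,fy=4.5,interpolation=cv2.INTER_CUBIC))
```

```text
t 4.62 tcp [ 487.4 -223.7   68.8] xang -178.52 j6 -1.49 gap 0.202 F [ 0.2 -1.6  1.6] tilt [ 0.0006 -0.0036]
tx -0.0002 ty 0.0003 tz 0.0020 yaw -0.0026 wp (487.5, -223.6, 68, -178.4)
```

View pics/top1w.png

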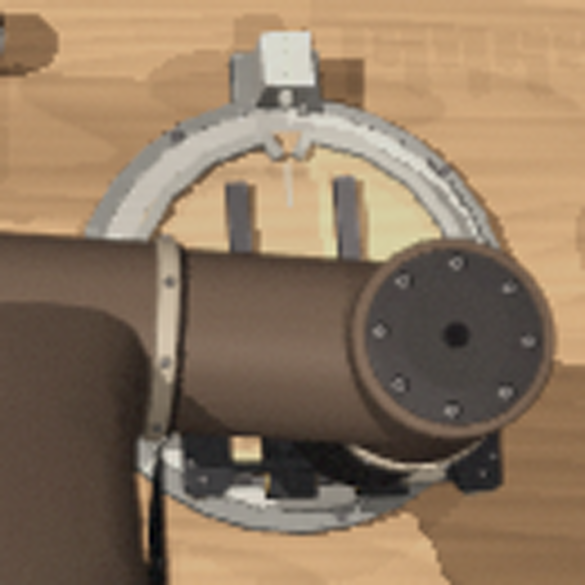

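Call:
carry_out(
  targets=[
    {"tx": 0, "ty": 0, "tz": 0, "yaw": 0, "hand": 120},
    {"tx": 0, "ty": 0, "tz": 0, "yaw": 0, "hand": 120},
    {"tx": 0, "ty": 0, "tz": 0, "yaw": 0, "hand": 120},
    {"tx": 0, "ty": 0, "tz": -0.1, "yaw": 0, "hand": 120},
    {"tx": 0, "ty": 0, "tz": -0.2, "yaw": 0, "hand": 120},
    {"tx": 0, "ty": 0, "tz": -0.25, "yaw": -0.15, "hand": 120},
    {"tx": 0, "ty": 0, "tz": -0.25, "yaw": -0.95, "hand": 120},
    {"tx": 0, "ty": 0, "tz": -0.25, "yaw": -0.95, "hand": 120},
    {"tx": 0, "ty": 0, "tz": -0.25, "yaw": -0.95, "hand": 120},
    {"tx": 0, "ty": 0, "tz": -0.25, "yaw": -0.95, "hand": 120},
    {"tx": 0, "ty": 0, "tz": -0.25, "yaw": -0.95, "hand": 120},
    {"tx": 0, "ty": 0, "tz": -0.25, "yaw": -0.95, "hand": 120},
  ],
)

```text
clock: 5.67
ee_pos: [487.3, -223.0, 168.7]
tool_rot: [-0.378, 0.926, -0.002, -0.0]
ft_force: [0.2, -0.0, -0.6]
finger_gap: 0.53
```

Run:
```python
from h import *
plan((487,-170,170,-95),(499,-127,170,-47))
```

```text
t 5.67 tcp [ 487.3 -223.   168.7] xang -135.61 j6 -0.74 gap 0.530 F [ 0.2 -0.  -0.6] tilt [ 0.0007 -0.0033]
tx -0.0921 ty 0.0951 tz -0.0036 yaw -0.9024 wp (487, -170, 170, -95)
tx -0.1887 ty 0.1509 tz -0.0039 yaw -1.9691 wp (499, -127, 170, -47)
```

Call:
carry_out(
  targets=[
    {"tx": -0.09, "ty": 0.095, "tz": 0, "yaw": -0.97, "hand": 120},
    {"tx": -0.09, "ty": 0.095, "tz": 0, "yaw": -0.97, "hand": 120},
    {"tx": -0.09, "ty": 0.095, "tz": 0, "yaw": -0.97, "hand": 120},
    {"tx": -0.09, "ty": 0.095, "tz": 0, "yaw": -0.97, "hand": 120},
    {"tx": -0.09, "ty": 0.095, "tz": 0, "yaw": -0.97, "hand": 120},
    {"tx": -0.09, "ty": 0.095, "tz": 0, "yaw": -0.97, "hand": 120},
    {"tx": -0.09, "ty": 0.095, "tz": 0, "yaw": -0.97, "hand": 120},
  ],
)

```text
clock: 6.25
ee_pos: [486.5, -170.7, 168.5]
tool_rot: [-0.696, 0.718, -0.001, -0.001]
ft_force: [0.3, 0.2, 0.2]
finger_gap: 0.527
```

Run:
```python
from h import *
plan((499.5,-127.5,170,-47))
im,d,m,f=grab('top')
cv2.imwrite('pics/top2w.png',cv2.resize(im[135:265,290:420],None,fx=4.5,fy=4.5,interpolation=cv2.INTER_CUBIC))
```

```text
t 6.25 tcp [ 486.5 -170.7  168.5] xang -91.82 j6 -0.08 gap 0.527 F [0.3 0.2 0.2] tilt [ 0.0007 -0.0033]
tx -0.1089 ty -0.0291 tz -0.0040 yaw -0.9961 wp (499.5, -127.5, 170, -47)
```

View pics/top2w.png

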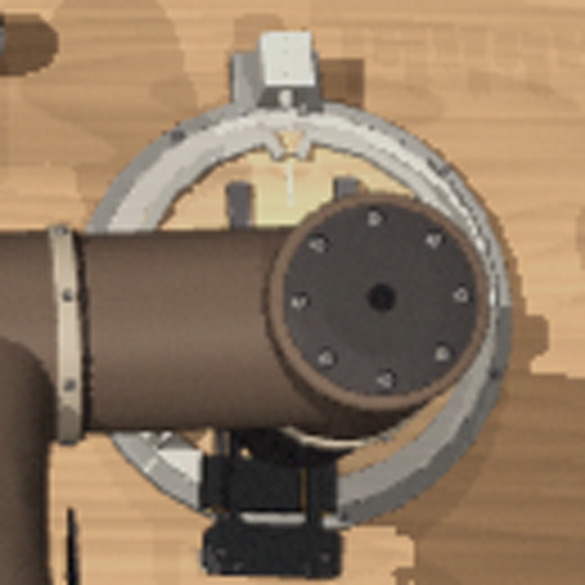

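Call:
carry_out(
  targets=[
    {"tx": -0.109, "ty": -0.029, "tz": 0, "yaw": -0.995, "hand": 120},
    {"tx": -0.109, "ty": -0.029, "tz": 0, "yaw": -0.995, "hand": 120},
    {"tx": -0.109, "ty": -0.029, "tz": 0, "yaw": -0.995, "hand": 120},
    {"tx": -0.109, "ty": -0.029, "tz": 0, "yaw": -0.995, "hand": 120},
    {"tx": -0.109, "ty": -0.029, "tz": 0, "yaw": -0.995, "hand": 120},
    {"tx": -0.109, "ty": -0.029, "tz": 0, "yaw": -0.995, "hand": 120},
    {"tx": -0.109, "ty": -0.029, "tz": 0, "yaw": -0.995, "hand": 120},
    {"tx": -0.109, "ty": -0.029, "tz": 0, "yaw": -0.995, "hand": 120},
  ],
)

```text
clock: 6.97
ee_pos: [499.6, -127.7, 168.3]
tool_rot: [0.915, -0.403, 0.001, 0.001]
ft_force: [-0.3, 0.3, -0.4]
finger_gap: 0.527
```

Run:
```python
from h import *
m,f=model('top')
def c(u,v,z): return plane(290+u/4.5-.4,135+v/4.5-.4,z,m,f)
C=np.array([585.5,-219.3])
for uv,z in [((290,165),50),((290,205),50),((289,148),55),((287,98),58)]:
    q=c(*uv,z)[:2]-C; print(q, np.degrees(np.arctan2(q[1],q[0])))
plan((499.5,-127.5,62,-47))
grab('wrist','w2.png'); m,f=model('wrist')
for P in [(498.6,-126.7,84),(498.6,-126.7,34)]: print(w2px(P,m,f,True))
```

```text
[94.83040896  3.16013582] 1.9086226530101582
[67.40164974  3.57701865] 3.037848315497153
[105.2706013    4.39859341] 2.3926369058433345
[138.90653515   5.66561575] 2.3356427392366044
t 6.97 tcp [ 499.6 -127.7  168.3] xang -47.57 j6 0.60 gap 0.527 F [-0.3  0.3 -0.4] tilt [ 0.0006 -0.0033]
tx -0.0013 ty -0.0006 tz 0.2658 yaw -0.0126 wp (499.5, -127.5, 62, -47)
(np.float64(283.8517773851303), np.float64(219.04829419339055))
(np.float64(283.64057651693), np.float64(203.69683403825152))
```

View pics/w2.png

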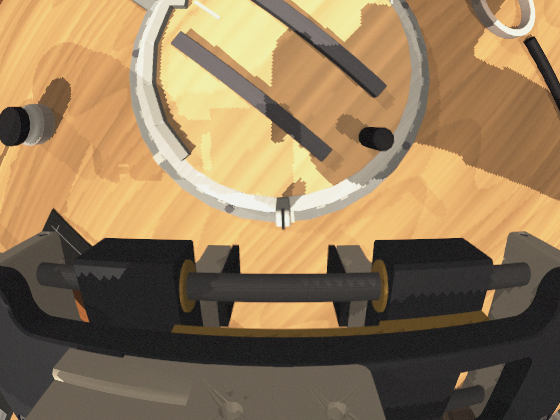

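Call:
carry_out(
  targets=[
    {"tx": 0, "ty": 0, "tz": 0.09, "yaw": 0, "hand": 120},
    {"tx": 0, "ty": 0, "tz": 0.18, "yaw": 0, "hand": 120},
    {"tx": 0, "ty": 0, "tz": 0.23, "yaw": 0, "hand": 120},
    {"tx": 0, "ty": 0, "tz": 0.257, "yaw": 0, "hand": 120},
    {"tx": 0, "ty": 0, "tz": 0.257, "yaw": 0, "hand": 255},
    {"tx": 0, "ty": 0, "tz": 0.257, "yaw": 0, "hand": 255},
    {"tx": 0, "ty": 0, "tz": 0.257, "yaw": 0, "hand": 255},
    {"tx": 0, "ty": 0, "tz": 0.257, "yaw": 0, "hand": 255},
    {"tx": 0, "ty": 0, "tz": 0.257, "yaw": 0, "hand": 255},
    {"tx": 0, "ty": 0, "tz": 0.257, "yaw": 0, "hand": 255},
    {"tx": 0, "ty": 0, "tz": 0.257, "yaw": 0, "hand": 255},
    {"tx": 0, "ty": 0, "tz": 0.257, "yaw": 0, "hand": 255},
  ],
)

```text
clock: 8.02
ee_pos: [500.2, -127.9, 66.3]
tool_rot: [0.915, -0.404, 0.002, 0.001]
ft_force: [-1.0, 1.9, 5.6]
finger_gap: 0.134
```

Run:
```python
from h import *
c=np.array([585.5,-219.3]); r=np.linalg.norm
p,R,s=pose(); d=p[:2]-c
a0=np.degrees(np.arctan2(d[1],d[0]))%360; x0=xang(R); r0=r(d); print(r0,a0)
w=[]
for a in np.linspace(a0,77.3+15,13)[1:]:
    t=np.radians(a); w.append((round(c[0]+r0*np.cos(t),1),round(c[1]+r0*np.sin(t),1),round(p[2],1),round(x0+a-a0,1)))
plan(*w)
```

```text
124.98098513022113 133.01801912318615
t 8.02 tcp [ 500.2 -127.9   66.3] xang -47.63 j6 0.60 gap 0.134 F [-1.   1.9  5.6] tilt [ 0.002  -0.0033]
tx 0.0003 ty -0.0186 tz 0.0001 yaw 0.0749 wp (np.float64(505.8), np.float64(-123.0), np.float64(66.3), np.float64(-51.0))
tx 0.0017 ty -0.0369 tz 0.0001 yaw 0.1505 wp (np.float64(511.6), np.float64(-118.5), np.float64(66.3), np.float64(-54.4))
tx 0.0043 ty -0.0552 tz 0.0001 yaw 0.2260 wp (np.float64(517.7), np.float64(-114.3), np.float64(66.3), np.float64(-57.8))
tx 0.0080 ty -0.0734 tz 0.0001 yaw 0.3016 wp (np.float64(524.1), np.float64(-110.5), np.float64(66.3), np.float64(-61.2))
tx 0.0125 ty -0.0913 tz 0.0001 yaw 0.3771 wp (np.float64(530.6), np.float64(-107.0), np.float64(66.3), np.float64(-64.6))
tx 0.0184 ty -0.1089 tz 0.0001 yaw 0.4527 wp (np.float64(537.4), np.float64(-104.0), np.float64(66.3), np.float64(-68.0))
tx 0.0251 ty -0.1262 tz 0.0001 yaw 0.5283 wp (np.float64(544.3), np.float64(-101.3), np.float64(66.3), np.float64(-71.4))
tx 0.0328 ty -0.1429 tz 0.0001 yaw 0.6038 wp (np.float64(551.3), np.float64(-99.1), np.float64(66.3), np.float64(-74.8))
tx 0.0416 ty -0.1592 tz 0.0002 yaw 0.6794 wp (np.float64(558.5), np.float64(-97.3), np.float64(66.3), np.float64(-78.2))
tx 0.0513 ty -0.1750 tz 0.0002 yaw 0.7549 wp (np.float64(565.8), np.float64(-95.9), np.float64(66.3), np.float64(-81.6))
tx 0.0618 ty -0.1902 tz 0.0002 yaw 0.8305 wp (np.float64(573.1), np.float64(-94.9), np.float64(66.3), np.float64(-85.0))
tx 0.0733 ty -0.2047 tz 0.0003 yaw 0.9038 wp (np.float64(580.5), np.float64(-94.4), np.float64(66.3), np.float64(-88.3))
```

Call:
carry_out(
  targets=[
    {"tx": 0, "ty": -0.0186, "tz": 0, "yaw": 0.075, "hand": 255},
    {"tx": 0.002, "ty": -0.037, "tz": 0, "yaw": 0.15, "hand": 255},
    {"tx": 0.004, "ty": -0.055, "tz": 0, "yaw": 0.226, "hand": 255},
    {"tx": 0.008, "ty": -0.073, "tz": 0, "yaw": 0.302, "hand": 255},
    {"tx": 0.0125, "ty": -0.091, "tz": 0, "yaw": 0.377, "hand": 255},
    {"tx": 0.018, "ty": -0.109, "tz": 0, "yaw": 0.453, "hand": 255},
    {"tx": 0.025, "ty": -0.126, "tz": 0, "yaw": 0.528, "hand": 255},
    {"tx": 0.033, "ty": -0.143, "tz": 0, "yaw": 0.604, "hand": 255},
    {"tx": 0.0415, "ty": -0.159, "tz": 0, "yaw": 0.68, "hand": 255},
    {"tx": 0.051, "ty": -0.175, "tz": 0, "yaw": 0.755, "hand": 255},
    {"tx": 0.062, "ty": -0.19, "tz": 0, "yaw": 0.83, "hand": 255},
    {"tx": 0.073, "ty": -0.205, "tz": 0, "yaw": 0.904, "hand": 255},
  ],
)

```text
clock: 9.02
ee_pos: [581.0, -92.5, 66.5]
tool_rot: [0.717, -0.698, 0.002, -0.0]
ft_force: [1.0, 8.1, 1.9]
finger_gap: 0.133
```

Run:
```python
from h import *
c=np.array([585.5,-219.3]); r=np.linalg.norm
p,R,s=pose(); d=p[:2]-c
a0=np.degrees(np.arctan2(d[1],d[0]))%360; x0=xang(R); r0=r(d); print(r0,a0,s['wrist_torque'])
w=[]
for a in [88,84,80,78,77,76.3]:
    t=np.radians(a); w.append((round(c[0]+r0*np.cos(t),1),round(c[1]+r0*np.sin(t),1),round(p[2],1),round(x0+a-a0,1)))
plan(*w)
```

```text
126.90290137580259 92.01550912632293 [2.79211392 0.26341528 0.17751947]
t 9.02 tcp [581.  -92.5  66.5] xang -88.46 j6 -0.15 gap 0.133 F [1.  8.1 1.9] tilt [ 0.0028 -0.0015]
tx 0.0007 ty -0.0221 tz -0.0001 yaw 0.0897 wp (np.float64(589.9), np.float64(-92.5), np.float64(66.5), np.float64(-92.5))
tx 0.0028 ty -0.0444 tz 0.0000 yaw 0.1786 wp (np.float64(598.8), np.float64(-93.1), np.float64(66.5), np.float64(-96.5))
tx 0.0063 ty -0.0660 tz 0.0001 yaw 0.2675 wp (np.float64(607.5), np.float64(-94.3), np.float64(66.5), np.float64(-100.5))
tx 0.0089 ty -0.0769 tz 0.0001 yaw 0.3119 wp (np.float64(611.9), np.float64(-95.2), np.float64(66.5), np.float64(-102.5))
tx 0.0100 ty -0.0822 tz 0.0001 yaw 0.3341 wp (np.float64(614.0), np.float64(-95.6), np.float64(66.5), np.float64(-103.5))
tx 0.0111 ty -0.0861 tz 0.0001 yaw 0.3497 wp (np.float64(615.6), np.float64(-96.0), np.float64(66.5), np.float64(-104.2))
```

Call:
carry_out(
  targets=[
    {"tx": 0.001, "ty": -0.022, "tz": 0, "yaw": 0.09, "hand": 255},
    {"tx": 0.003, "ty": -0.044, "tz": 0, "yaw": 0.18, "hand": 255},
    {"tx": 0.006, "ty": -0.066, "tz": 0, "yaw": 0.267, "hand": 255},
    {"tx": 0.009, "ty": -0.077, "tz": 0, "yaw": 0.312, "hand": 255},
    {"tx": 0.01, "ty": -0.082, "tz": 0, "yaw": 0.334, "hand": 255},
    {"tx": 0.01, "ty": -0.082, "tz": 0, "yaw": 0.334, "hand": 255},
    {"tx": 0.01, "ty": -0.082, "tz": 0, "yaw": 0.334, "hand": 255},
  ],
)

```text
clock: 9.6
ee_pos: [614.4, -95.0, 66.5]
tool_rot: [-0.62, 0.785, -0.002, 0.001]
ft_force: [3.3, 4.1, -2.7]
finger_gap: 0.136
```

Run:
```python
from h import *
c=np.array([585.5,-219.3])
p,R,s=pose(); d=p[:2]-c
print(np.linalg.norm(d),np.degrees(np.arctan2(d[1],d[0])),s['ft_force'],s['wrist_torque'])
im,d,m,f=grab('top')
cv2.imwrite('pics/top3w.png',cv2.resize(im[135:265,290:420],None,fx=4.5,fy=4.5,interpolation=cv2.INTER_CUBIC))
grab('side','s3.png')
plan()
```

```text
127.56582360252725 76.90878288459747 [ 3.33134285  4.09141838 -2.68079498] [ 1.79079318 -0.96297072  0.0368002 ]
t 9.70 tcp [614.2 -95.   66.5] xang -103.42 j6 -0.40 gap 0.132 F [ 2.7  4.1 -2.4] tilt [ 0.0038 -0.0009]
```

View pics/top3w.png

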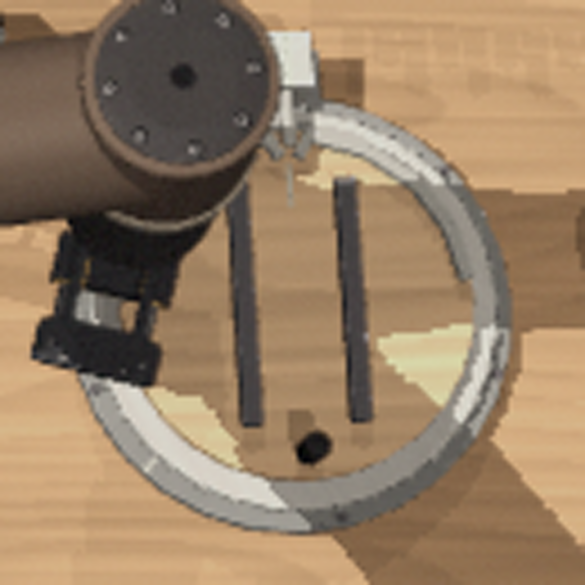

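Call:
carry_out(
  targets=[
    {"tx": 0.001, "ty": -0.004, "tz": 0, "yaw": 0.02, "hand": 255},
    {"tx": 0.002, "ty": -0.008, "tz": 0, "yaw": 0.03, "hand": 255},
    {"tx": 0.002, "ty": -0.01, "tz": 0, "yaw": 0.04, "hand": 255},
    {"tx": 0.002, "ty": -0.01, "tz": 0, "yaw": 0.04, "hand": 255},
  ],
)

```text
clock: 10.03
ee_pos: [615.1, -95.3, 66.4]
tool_rot: [-0.607, 0.794, 0.0, -0.0]
ft_force: [-8.6, 12.3, 9.3]
finger_gap: 0.139
```

Call:
carry_out(
  targets=[
    {"tx": 0, "ty": 0, "tz": 0, "yaw": 0, "hand": 120},
    {"tx": 0, "ty": 0, "tz": 0, "yaw": 0, "hand": 120},
    {"tx": 0, "ty": 0, "tz": 0, "yaw": 0, "hand": 120},
    {"tx": 0, "ty": 0, "tz": -0.1, "yaw": 0, "hand": 120},
    {"tx": 0, "ty": 0, "tz": -0.2, "yaw": 0, "hand": 120},
    {"tx": 0, "ty": 0, "tz": -0.3, "yaw": 0, "hand": 120},
    {"tx": 0, "ty": 0, "tz": -0.35, "yaw": 0, "hand": 120},
    {"tx": 0, "ty": 0, "tz": -0.35, "yaw": 0, "hand": 120},
  ],
)

```text
clock: 10.7
ee_pos: [617.8, -96.2, 212.8]
tool_rot: [-0.608, 0.794, -0.003, 0.003]
ft_force: [1.3, 0.1, 0.2]
finger_gap: 0.53
```

Run:
```python
from h import *
plan((560,120,205,-95),(540,136,200,-13),(611,336,205,-5))
```

```text
t 10.70 tcp [617.8 -96.2 212.8] xang -105.17 j6 -0.42 gap 0.530 F [1.3 0.1 0.2] tilt [0.0087 0.0001]
tx -0.4837 ty 0.2812 tz 0.0183 yaw -0.2261 wp (560, 120, 205, -95)
tx -0.5092 ty 0.3400 tz 0.0303 yaw -2.0483 wp (540, 136, 200, -13)
tx -1.0383 ty 0.2995 tz 0.0194 yaw -2.2261 wp (611, 336, 205, -5)
```

Call:
carry_out(
  targets=[
    {"tx": -0.4, "ty": 0.3, "tz": 0, "yaw": -1, "hand": 120},
    {"tx": -0.4, "ty": 0.3, "tz": 0, "yaw": -1, "hand": 120},
    {"tx": -0.4, "ty": 0.3, "tz": 0, "yaw": -1, "hand": 120},
    {"tx": -0.4, "ty": 0.3, "tz": 0, "yaw": -1, "hand": 120},
    {"tx": -0.4, "ty": 0.3, "tz": 0, "yaw": -1, "hand": 120},
    {"tx": -0.4, "ty": 0.3, "tz": 0, "yaw": -1, "hand": 120},
    {"tx": -0.4, "ty": 0.3, "tz": 0, "yaw": -1, "hand": 120},
    {"tx": -0.4, "ty": 0.3, "tz": 0, "yaw": -1, "hand": 120},
  ],
)

```text
clock: 11.37
ee_pos: [543.5, 90.0, 212.0]
tool_rot: [0.866, -0.5, 0.004, -0.002]
ft_force: [-0.8, 0.1, -0.1]
finger_gap: 0.528
```

```bash
cat >> h.py <<'E'
def bearers(im,m,f,z=62):
    sub=im[135:265,290:420].astype(int)
    mask=((sub.max(2)<130)&(sub.max(2)-sub.min(2)<40)).astype(np.uint8)
    k,l,s,ce=cv2.connectedComponentsWithStats(mask,connectivity=4)
    for i in range(1,k):
        if s[i,4]<30: continue
        ys,xs=np.nonzero(l==i)
        P=np.array([plane(u+290,v+135,z,m,f)[:2] for u,v in zip(xs,ys)],np.float32)
        (cx,cy),(w,h),a=cv2.minAreaRect(P); print('dark',round(cx,1),round(cy,1),round(w,1),round(h,1),round(a,1),s[i,4])
def slats(im,m,f,z=23,box=(145,165,262,282)):
    b,g,r=[im[:,:,i].astype(int) for i in range(3)]
    x0,y0,x1,y1=box
    mask=((r>b+30)&(r>55)).astype(np.uint8); k=np.zeros_like(mask);k[y0:y1,x0:x1]=1;mask*=k
    n,l,s,c=cv2.connectedComponentsWithStats(mask)
    for i in range(1,n):
        if s[i,4]<100: continue
        ys,xs=np.nonzero(l==i)
        P=np.array([plane(u,v,z,m,f)[:2] for u,v in zip(xs,ys)],np.float32)
        (cx,cy),(w,h),a=cv2.minAreaRect(P)
        if w<h: a-=90
        a=(a+90)%180-90
        mu=P.mean(0);uu,ss,vv=np.linalg.svd(P-mu,full_matrices=False);a2=np.degrees(np.arctan2(vv[0,1],vv[0,0]));a2=(a2+90)%180-90
        print('slat rect c (%.1f %.1f) size %.0f %.0f ang %.1f  mean (%.1f %.1f) pca %.1f n%d'%(cx,cy,max(w,h),min(w,h),a,*mu,a2,s[i,4]))
E
python3 - <<'E'
from h import *
im,d,m,f=grab('top','top4.png')
bearers(im,m,f); slats(im,m,f)
cv2.imwrite('pics/top4w.png',cv2.resize(im[135:265,290:420],None,fx=4.5,fy=4.5,interpolation=cv2.INTER_CUBIC))
plan((458.9,136.6,100,-13))
E
```

```text
dark 724.4 -218.9 29.4 50.0 29.6 70
dark 586.5 -254.5 160.4 15.8 2.8 267
dark 582.8 -182.3 160.3 15.7 3.3 264
dark 517.9 -124.2 251.8 79.9 32.2 597
dark 541.2 -344.7 17.0 94.5 73.8 116
dark 487.8 -225.3 16.5 23.2 44.9 45
slat rect c (525.8 241.2) size 355 353 ang -89.5  mean (534.2 314.8) pca -20.4 n5313
slat rect c (466.2 238.9) size 101 22 ang 8.4  mean (471.8 238.8) pca 11.1 n211
slat rect c (459.6 136.5) size 121 22 ang -12.8  mean (458.9 136.8) pca -12.7 n288
slat rect c (415.5 126.9) size 131 130 ang 0.7  mean (386.2 97.5) pca -44.6 n341
t 11.42 tcp [543.7  89.5 211.9] xang -60.21 j6 -0.00 gap 0.533 F [ 0.8  0.2 -0. ] tilt [ 0.0084 -0.0003]
tx -0.2086 ty 0.1274 tz 0.2779 yaw -1.0492 wp (458.9, 136.6, 100, -13)
```

View pics/top4w.png

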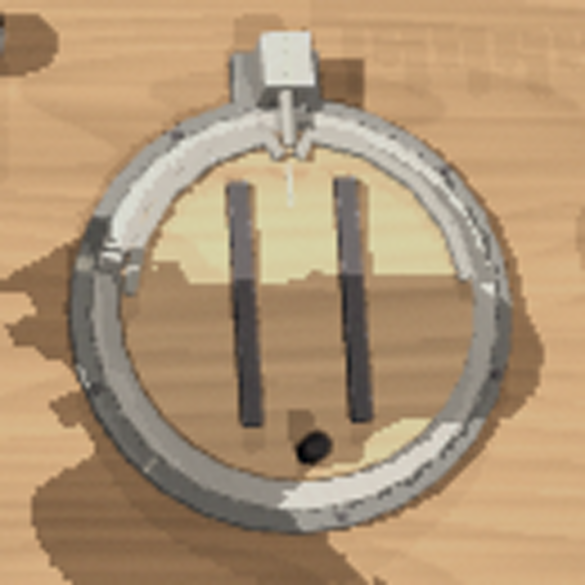

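View pics/top4.png

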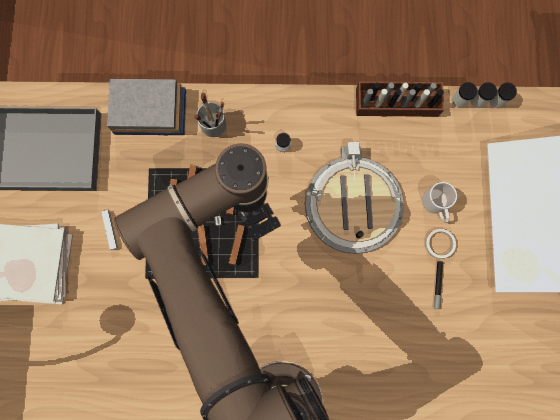

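Call:
carry_out(
  targets=[
    {"tx": -0.208, "ty": 0.127, "tz": 0.14, "yaw": -1, "hand": 120},
    {"tx": -0.208, "ty": 0.127, "tz": 0.14, "yaw": -1, "hand": 120},
    {"tx": -0.208, "ty": 0.127, "tz": 0.14, "yaw": -1, "hand": 120},
    {"tx": -0.208, "ty": 0.127, "tz": 0.14, "yaw": -1, "hand": 120},
    {"tx": -0.208, "ty": 0.127, "tz": 0.14, "yaw": -1, "hand": 120},
    {"tx": -0.208, "ty": 0.127, "tz": 0.14, "yaw": -1, "hand": 120},
    {"tx": -0.208, "ty": 0.127, "tz": 0.14, "yaw": -1, "hand": 120},
    {"tx": -0.208, "ty": 0.127, "tz": 0.14, "yaw": -1, "hand": 120},
    {"tx": -0.208, "ty": 0.127, "tz": 0.14, "yaw": -1, "hand": 120},
  ],
)

```text
clock: 12.17
ee_pos: [458.8, 135.9, 155.0]
tool_rot: [0.991, -0.134, 0.004, -0.0]
ft_force: [0.8, -0.7, 0.1]
finger_gap: 0.532
```

Run:
```python
from h import *
plan((459.8,137,6,-13))
im,d,m,f=grab('wrist','w5.png')
t=np.radians(-12.8);u=np.array([np.cos(t),np.sin(t)]);v=np.array([-u[1],u[0]])
for a,b in [(60,10),(60,-10),(-60,10),(-60,-10)]:
    q=np.array([459.8,137])+a*u+b*v; P=w2px((q[0],q[1],23),m,f,True); print(np.round(P)); cv2.circle(im,(int(P[0]),int(P[1])),2,(0,255,0),-1)
cv2.imwrite('pics/w5.png',im)
```

```text
t 12.17 tcp [458.8 135.9 155. ] xang -15.44 j6 0.59 gap 0.532 F [ 0.8 -0.7  0.1] tilt [ 0.0081 -0.0006]
tx -0.0013 ty -0.0027 tz 0.3725 yaw -0.0543 wp (459.8, 137, 6, -13)
[268. 138.]
[291. 137.]
[275. 263.]
[295. 263.]
```

View pics/w5.png

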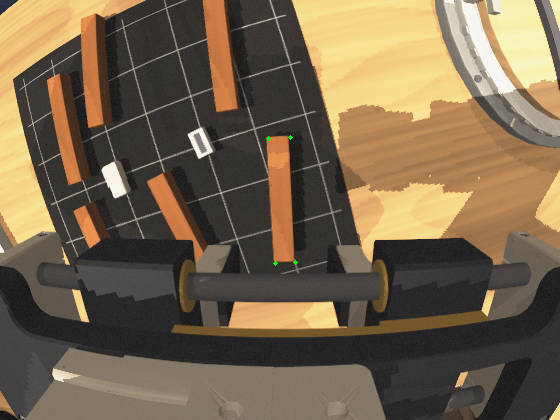

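Call:
carry_out(
  targets=[
    {"tx": -0.001, "ty": -0.003, "tz": 0.1, "yaw": -0.054, "hand": 120},
    {"tx": -0.001, "ty": -0.003, "tz": 0.2, "yaw": -0.054, "hand": 120},
    {"tx": -0.001, "ty": -0.003, "tz": 0.3, "yaw": -0.054, "hand": 120},
    {"tx": -0.001, "ty": -0.003, "tz": 0.35, "yaw": -0.054, "hand": 120},
    {"tx": -0.001, "ty": -0.003, "tz": 0.371, "yaw": -0.054, "hand": 120},
    {"tx": -0.001, "ty": -0.003, "tz": 0.371, "yaw": -0.054, "hand": 120},
    {"tx": -0.001, "ty": -0.003, "tz": 0.371, "yaw": -0.054, "hand": 255},
    {"tx": -0.001, "ty": -0.003, "tz": 0.371, "yaw": -0.054, "hand": 255},
    {"tx": -0.001, "ty": -0.003, "tz": 0.371, "yaw": -0.054, "hand": 255},
    {"tx": -0.001, "ty": -0.003, "tz": 0.371, "yaw": -0.054, "hand": 255},
    {"tx": -0.001, "ty": -0.003, "tz": 0.371, "yaw": -0.054, "hand": 255},
    {"tx": -0.001, "ty": -0.003, "tz": 0.371, "yaw": -0.054, "hand": 255},
  ],
)

```text
clock: 13.22
ee_pos: [460.4, 137.5, 7.4]
tool_rot: [0.994, -0.113, 0.005, -0.001]
ft_force: [-1.1, -0.3, 6.2]
finger_gap: 0.225
```

Run:
```python
from h import *
plan((500,50,180,-52))
```

```text
t 13.22 tcp [460.4 137.5   7.4] xang -12.99 j6 0.63 gap 0.225 F [-1.1 -0.3  6.2] tilt [0.0094 0.0003]
tx 0.1495 ty 0.1899 tz -0.4306 yaw 0.8669 wp (500, 50, 180, -52)
```

Call:
carry_out(
  targets=[
    {"tx": 0, "ty": 0, "tz": -0.1, "yaw": 0, "hand": 255},
    {"tx": 0, "ty": 0, "tz": -0.2, "yaw": 0, "hand": 255},
    {"tx": 0, "ty": 0, "tz": -0.3, "yaw": 0, "hand": 255},
    {"tx": 0.05, "ty": 0.07, "tz": -0.4, "yaw": 0.15, "hand": 255},
    {"tx": 0.15, "ty": 0.19, "tz": -0.43, "yaw": 0.87, "hand": 255},
    {"tx": 0.15, "ty": 0.19, "tz": -0.43, "yaw": 0.87, "hand": 255},
    {"tx": 0.15, "ty": 0.19, "tz": -0.43, "yaw": 0.87, "hand": 255},
    {"tx": 0.15, "ty": 0.19, "tz": -0.43, "yaw": 0.87, "hand": 255},
    {"tx": 0.15, "ty": 0.19, "tz": -0.43, "yaw": 0.87, "hand": 255},
    {"tx": 0.15, "ty": 0.19, "tz": -0.43, "yaw": 0.87, "hand": 255},
  ],
)

```text
clock: 14.05
ee_pos: [500.0, 49.5, 179.9]
tool_rot: [0.897, -0.441, 0.004, -0.002]
ft_force: [0.3, -0.3, 0.4]
finger_gap: 0.23
```

Run:
```python
from h import *
plan((621.5,-217.1,150,-87.05))
```

```text
t 14.05 tcp [500.   49.5 179.9] xang -52.37 j6 0.16 gap 0.230 F [ 0.3 -0.3  0.4] tilt [0.0095 0.0006]
tx 0.7129 ty 0.1671 tz 0.0771 yaw 0.7707 wp (621.5, -217.1, 150, -87.05)
```

Call:
carry_out(
  targets=[
    {"tx": 0.71, "ty": 0.167, "tz": 0.03, "yaw": 0.77, "hand": 255},
    {"tx": 0.713, "ty": 0.167, "tz": 0.03, "yaw": 0.77, "hand": 255},
    {"tx": 0.713, "ty": 0.167, "tz": 0.03, "yaw": 0.77, "hand": 255},
    {"tx": 0.713, "ty": 0.167, "tz": 0.03, "yaw": 0.77, "hand": 255},
    {"tx": 0.713, "ty": 0.167, "tz": 0.03, "yaw": 0.77, "hand": 255},
    {"tx": 0.713, "ty": 0.167, "tz": 0.03, "yaw": 0.77, "hand": 255},
    {"tx": 0.713, "ty": 0.167, "tz": 0.07, "yaw": 0.77, "hand": 255},
    {"tx": 0.713, "ty": 0.167, "tz": 0.077, "yaw": 0.77, "hand": 255},
    {"tx": 0.713, "ty": 0.167, "tz": 0.077, "yaw": 0.77, "hand": 255},
    {"tx": 0.713, "ty": 0.167, "tz": 0.077, "yaw": 0.77, "hand": 255},
  ],
)

```text
clock: 14.88
ee_pos: [620.9, -217.2, 149.1]
tool_rot: [0.726, -0.688, 0.002, -0.003]
ft_force: [0.1, 0.4, -0.2]
finger_gap: 0.223
```

Run:
```python
from h import *
plan((621.5,-217.1,67.5,-87.05))
im,d,m,f=grab('wrist')
# draw predicted bearers corners
C=np.array([585.5,-219.0]);t=np.radians(2.95);u=np.array([np.cos(t),np.sin(t)]);v=np.array([-u[1],u[0]])
for y in (36,-36):
  for a in (-82,82):
    for b in (7,-7):
      q=C+a*u+(y+b)*v;P=w2px((*q,62),m,f,True);cv2.circle(im,(int(P[0]+.5),int(P[1]+.5)),2,(0,255,0),-1)
cv2.imwrite('pics/w6.png',im)
```

```text
t 14.88 tcp [ 620.9 -217.2  149.1] xang -86.97 j6 0.09 gap 0.223 F [ 0.1  0.4 -0.2] tilt [0.0075 0.0008]
tx -0.0002 ty -0.0000 tz 0.2039 yaw 0.0017 wp (621.5, -217.1, 67.5, -87.05)
```

View pics/w6.png

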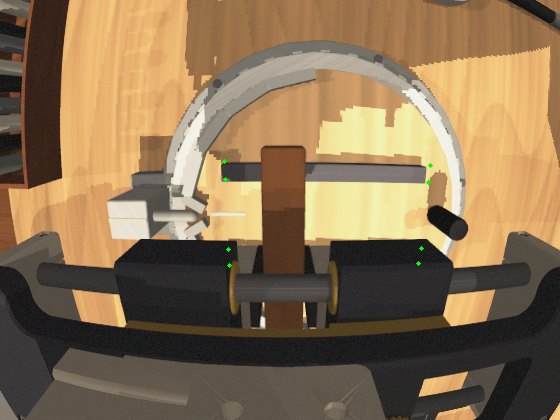

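Call:
carry_out(
  targets=[
    {"tx": 0, "ty": -0.0035, "tz": 0.08, "yaw": 0, "hand": 255},
    {"tx": 0, "ty": -0.0035, "tz": 0.15, "yaw": 0, "hand": 255},
    {"tx": 0, "ty": -0.0035, "tz": 0.19, "yaw": 0, "hand": 255},
    {"tx": 0, "ty": -0.0035, "tz": 0.2, "yaw": 0, "hand": 255},
    {"tx": 0, "ty": -0.0035, "tz": 0.206, "yaw": 0, "hand": 255},
    {"tx": 0, "ty": -0.0035, "tz": 0.206, "yaw": 0, "hand": 255},
    {"tx": 0, "ty": -0.0035, "tz": 0.206, "yaw": 0, "hand": 255},
  ],
)

```text
clock: 15.52
ee_pos: [624.5, -216.1, 69.6]
tool_rot: [0.726, -0.687, 0.004, -0.004]
ft_force: [-0.5, 0.4, 0.1]
finger_gap: 0.224
```

Run:
```python
from h import *
plan((622.9,-217.1,66.6,-87.05))
print(pose()[2]['dq'].round(3))
```

```text
t 15.52 tcp [ 624.5 -216.1   69.6] xang -86.85 j6 0.09 gap 0.224 F [-0.5  0.4  0.1] tilt [0.0116 0.0002]
tx 0.0024 ty 0.0042 tz 0.0073 yaw 0.0044 wp (622.9, -217.1, 66.6, -87.05)
[-0.005 -0.001  0.004 -0.002  0.001 -0.001]
```

Call:
carry_out(
  targets=[
    {"tx": 0.0024, "ty": 0.004, "tz": 0.008, "yaw": 0.004, "hand": 255},
    {"tx": 0.0024, "ty": 0.004, "tz": 0.008, "yaw": 0.004, "hand": 255},
    {"tx": 0.0024, "ty": 0.004, "tz": 0.008, "yaw": 0.004, "hand": 255},
  ],
)

```text
clock: 15.77
ee_pos: [623.2, -217.2, 67.1]
tool_rot: [0.725, -0.689, 0.005, -0.004]
ft_force: [-0.5, 0.8, -1.3]
finger_gap: 0.224
```

Call:
carry_out(
  targets=[
    {"tx": 0, "ty": 0, "tz": 0.001, "yaw": 0, "hand": 140},
    {"tx": 0, "ty": 0, "tz": 0.001, "yaw": 0, "hand": 140},
    {"tx": 0, "ty": 0, "tz": 0.001, "yaw": 0, "hand": 140},
    {"tx": 0, "ty": 0, "tz": -0.1, "yaw": 0, "hand": 140},
    {"tx": 0, "ty": 0, "tz": -0.2, "yaw": 0, "hand": 140},
    {"tx": 0, "ty": 0, "tz": -0.3, "yaw": 0, "hand": 140},
    {"tx": 0, "ty": 0, "tz": -0.33, "yaw": 0, "hand": 140},
    {"tx": -0.1, "ty": 0, "tz": -0.33, "yaw": 0, "hand": 120},
    {"tx": -0.2, "ty": 0, "tz": -0.33, "yaw": 0, "hand": 120},
    {"tx": -0.3, "ty": 0, "tz": -0.33, "yaw": 0, "hand": 120},
    {"tx": -0.4, "ty": 0, "tz": -0.33, "yaw": 0, "hand": 120},
    {"tx": -0.5, "ty": 0, "tz": -0.33, "yaw": -0.3, "hand": 120},
  ],
)

```text
clock: 16.77
ee_pos: [610.8, -15.9, 199.2]
tool_rot: [0.766, -0.643, 0.005, -0.004]
ft_force: [0.8, 0.4, -0.5]
finger_gap: 0.528
```

Run:
```python
from h import *
im,d,m,f=grab('top','top7.png')
slats(im,m,f)
plan((530,70,205,-30))
cv2.imwrite('pics/top7w.png',cv2.resize(im[135:265,290:420],None,fx=4.5,fy=4.5,interpolation=cv2.INTER_CUBIC))
```

```text
slat rect c (525.7 241.2) size 355 353 ang -89.5  mean (542.4 226.3) pca 23.5 n5782
slat rect c (517.1 67.5) size 286 9 ang 0.7  mean (520.7 67.3) pca 0.9 n362
slat rect c (452.5 342.7) size 121 23 ang 4.2  mean (450.5 342.4) pca 3.4 n303
slat rect c (353.1 323.0) size 163 9 ang -89.6  mean (352.9 322.2) pca -89.4 n217
t 16.82 tcp [611.1 -10.1 199.2] xang -78.95 j6 -0.11 gap 0.528 F [-0.5  2.7 -1.1] tilt [0.0141 0.0018]
tx -0.2354 ty 0.1603 tz -0.0169 yaw -1.0878 wp (530, 70, 205, -30)
```

View pics/top7.png

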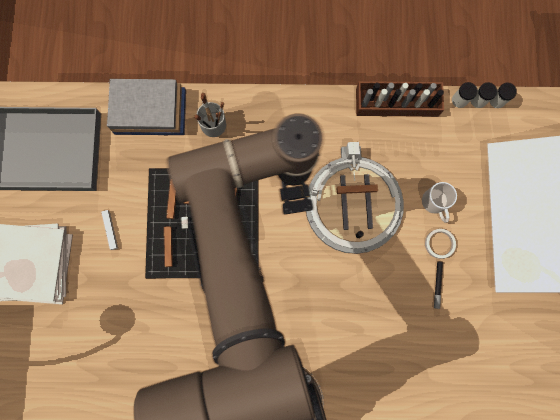

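View pics/top7w.png

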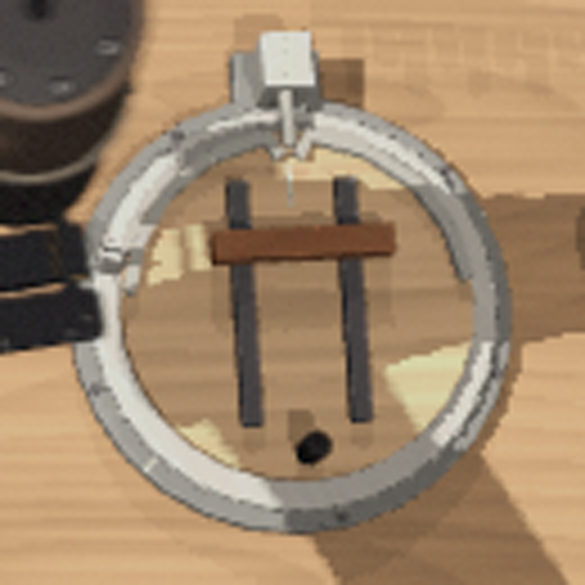

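Run:
```python
from h import *
plan((612,100,190,-36))
```

```text
t 16.82 tcp [611.1 -10.1 199.2] xang -78.95 j6 -0.11 gap 0.528 F [-0.5  2.7 -1.1] tilt [0.0141 0.0018]
tx -0.2697 ty -0.0547 tz 0.0236 yaw -0.9544 wp (612, 100, 190, -36)
```

Call:
carry_out(
  targets=[
    {"tx": -0.27, "ty": -0.055, "tz": 0.02, "yaw": -0.955, "hand": 120},
    {"tx": -0.27, "ty": -0.055, "tz": 0.02, "yaw": -0.955, "hand": 120},
    {"tx": -0.27, "ty": -0.055, "tz": 0.02, "yaw": -0.955, "hand": 120},
    {"tx": -0.27, "ty": -0.055, "tz": 0.02, "yaw": -0.955, "hand": 120},
    {"tx": -0.27, "ty": -0.055, "tz": 0.02, "yaw": -0.955, "hand": 120},
    {"tx": -0.27, "ty": -0.055, "tz": 0.02, "yaw": -0.955, "hand": 120},
    {"tx": -0.27, "ty": -0.055, "tz": 0.02, "yaw": -0.955, "hand": 120},
    {"tx": -0.27, "ty": -0.055, "tz": 0.02, "yaw": -0.955, "hand": 120},
  ],
)

```text
clock: 17.48
ee_pos: [612.1, 100.1, 191.4]
tool_rot: [0.951, -0.31, 0.006, -0.003]
ft_force: [0.3, -1.1, 0.1]
finger_gap: 0.53
```

Run:
```python
from h import *
plan((613,152.7,120,-8))
```

```text
t 17.48 tcp [612.1 100.1 191.4] xang -36.11 j6 0.46 gap 0.530 F [ 0.3 -1.1  0.1] tilt [0.0141 0.0018]
tx -0.0775 ty -0.1058 tz 0.1788 yaw -0.6247 wp (613, 152.7, 120, -8)
```

Call:
carry_out(
  targets=[
    {"tx": -0.078, "ty": -0.106, "tz": 0.16, "yaw": -0.625, "hand": 120},
    {"tx": -0.078, "ty": -0.106, "tz": 0.16, "yaw": -0.625, "hand": 120},
    {"tx": -0.078, "ty": -0.106, "tz": 0.16, "yaw": -0.625, "hand": 120},
    {"tx": -0.078, "ty": -0.106, "tz": 0.16, "yaw": -0.625, "hand": 120},
    {"tx": -0.078, "ty": -0.106, "tz": 0.16, "yaw": -0.625, "hand": 120},
    {"tx": -0.078, "ty": -0.106, "tz": 0.16, "yaw": -0.625, "hand": 120},
    {"tx": -0.078, "ty": -0.106, "tz": 0.16, "yaw": -0.625, "hand": 120},
  ],
)

```text
clock: 18.07
ee_pos: [613.1, 152.6, 127.9]
tool_rot: [0.997, -0.073, 0.007, -0.002]
ft_force: [0.7, 0.1, 0.8]
finger_gap: 0.53
```

```bash
cat >> h.py <<'E'
def chk(fn,*sl,z=23):
    im,d,m,f=grab('wrist')
    for (x,y,a) in sl:
        t=np.radians(a);u=np.array([np.cos(t),np.sin(t)]);v=np.array([-u[1],u[0]])
        for i,j in [(60,10),(60,-10),(-60,10),(-60,-10)]:
            q=np.array([x,y])+i*u+j*v;P=w2px((*q,z),m,f,True)
            cv2.circle(im,(int(P[0]+.5),int(P[1]+.5)),2,(0,255,0),-1)
    cv2.imwrite('pics/'+fn,im)
ALL=dict(B=(613,152.7,-8),A=(612,248,-8),C=(598.5,337.2,-3.1),D=(457,238.2,8.7),F=(453.5,343.8,4.2))
E
python3 - <<'E'
from h import *
plan((613,152.7,6.5,-8))
chk('w8.png',*ALL.values())
E
```

```text
t 18.07 tcp [613.1 152.6 127.9] xang -8.33 j6 0.87 gap 0.530 F [0.7 0.1 0.8] tilt [0.0148 0.0021]
tx -0.0045 ty 0.0011 tz 0.3035 yaw -0.0074 wp (613, 152.7, 6.5, -8)
```

View pics/w8.png

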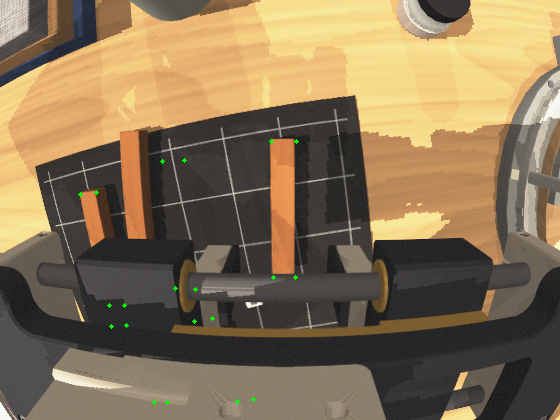

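Call:
carry_out(
  targets=[
    {"tx": -0.004, "ty": 0.001, "tz": 0.1, "yaw": -0.007, "hand": 120},
    {"tx": -0.004, "ty": 0.001, "tz": 0.2, "yaw": -0.007, "hand": 120},
    {"tx": -0.004, "ty": 0.001, "tz": 0.27, "yaw": -0.007, "hand": 120},
    {"tx": -0.004, "ty": 0.001, "tz": 0.304, "yaw": -0.007, "hand": 120},
    {"tx": -0.004, "ty": 0.001, "tz": 0.304, "yaw": -0.007, "hand": 200},
    {"tx": -0.004, "ty": 0.001, "tz": 0.304, "yaw": -0.007, "hand": 255},
    {"tx": -0.004, "ty": 0.001, "tz": 0.304, "yaw": -0.007, "hand": 255},
    {"tx": -0.004, "ty": 0.001, "tz": 0.304, "yaw": -0.007, "hand": 255},
    {"tx": -0.004, "ty": 0.001, "tz": 0.304, "yaw": -0.007, "hand": 255},
    {"tx": -0.004, "ty": 0.001, "tz": 0.304, "yaw": -0.007, "hand": 255},
    {"tx": -0.004, "ty": 0.001, "tz": 0.304, "yaw": -0.007, "hand": 255},
  ],
)

```text
clock: 19.03
ee_pos: [613.5, 152.7, 6.9]
tool_rot: [0.998, -0.07, 0.008, -0.002]
ft_force: [0.1, -0.4, 3.4]
finger_gap: 0.224
```

Run:
```python
from h import *
plan((605,60,190,-48))
print(pose()[0])
```

```text
t 19.03 tcp [613.5 152.7   6.9] xang -7.98 j6 0.87 gap 0.224 F [ 0.1 -0.4  3.4] tilt [0.0156 0.0025]
tx 0.0180 ty 0.2304 tz -0.4587 yaw 0.8894 wp (605, 60, 190, -48)
[613.54169117 152.73196069   6.86302608]
```

Call:
carry_out(
  targets=[
    {"tx": 0, "ty": 0, "tz": -0.1, "yaw": 0, "hand": 255},
    {"tx": 0, "ty": 0, "tz": -0.2, "yaw": 0, "hand": 255},
    {"tx": 0, "ty": 0, "tz": -0.3, "yaw": 0, "hand": 255},
    {"tx": 0.005, "ty": 0.07, "tz": -0.4, "yaw": 0.15, "hand": 255},
    {"tx": 0.018, "ty": 0.23, "tz": -0.457, "yaw": 0.89, "hand": 255},
    {"tx": 0.018, "ty": 0.23, "tz": -0.457, "yaw": 0.89, "hand": 255},
    {"tx": 0.018, "ty": 0.23, "tz": -0.457, "yaw": 0.89, "hand": 255},
    {"tx": 0.018, "ty": 0.23, "tz": -0.457, "yaw": 0.89, "hand": 255},
    {"tx": 0.018, "ty": 0.23, "tz": -0.457, "yaw": 0.89, "hand": 255},
    {"tx": 0.018, "ty": 0.23, "tz": -0.457, "yaw": 0.89, "hand": 255},
    {"tx": 0.018, "ty": 0.23, "tz": -0.457, "yaw": 0.89, "hand": 255},
  ],
)

```text
clock: 19.95
ee_pos: [604.9, 60.1, 189.3]
tool_rot: [0.914, -0.406, 0.007, -0.004]
ft_force: [0.5, -0.7, -0.5]
finger_gap: 0.223
```

```bash
cat >> h.py <<'E'
AX=np.array([587.,-219.]); HD=2.95
def wl(x,y):
    t=np.radians(HD); return AX[0]+x*np.cos(t)-y*np.sin(t), AX[1]+x*np.sin(t)+y*np.cos(t)
E
python3 - <<'E'
from h import *
q=wl(-36,0);print(q)
plan((*q,160,-87.05))
E
```

```text
(np.float64(551.0477062554845), np.float64(-220.8527208392176))
t 19.95 tcp [604.9  60.1 189.3] xang -47.89 j6 0.31 gap 0.223 F [ 0.5 -0.7 -0.5] tilt [0.0155 0.0027]
tx 0.4302 ty 0.5719 tz 0.0693 yaw 0.8703 wp (np.float64(551.0477062554845), np.float64(-220.8527208392176), 160, -87.05)
```

Call:
carry_out(
  targets=[
    {"tx": 0.43, "ty": 0.572, "tz": 0.04, "yaw": 0.87, "hand": 255},
    {"tx": 0.43, "ty": 0.572, "tz": 0.04, "yaw": 0.87, "hand": 255},
    {"tx": 0.43, "ty": 0.572, "tz": 0.04, "yaw": 0.87, "hand": 255},
    {"tx": 0.43, "ty": 0.572, "tz": 0.04, "yaw": 0.87, "hand": 255},
    {"tx": 0.43, "ty": 0.572, "tz": 0.04, "yaw": 0.87, "hand": 255},
    {"tx": 0.43, "ty": 0.572, "tz": 0.04, "yaw": 0.87, "hand": 255},
    {"tx": 0.43, "ty": 0.572, "tz": 0.04, "yaw": 0.87, "hand": 255},
    {"tx": 0.43, "ty": 0.572, "tz": 0.12, "yaw": 0.87, "hand": 255},
    {"tx": 0.43, "ty": 0.572, "tz": 0.16, "yaw": 0.87, "hand": 255},
    {"tx": 0.43, "ty": 0.572, "tz": 0.16, "yaw": 0.87, "hand": 255},
    {"tx": 0.43, "ty": 0.572, "tz": 0.16, "yaw": 0.87, "hand": 255},
  ],
)

```text
clock: 20.87
ee_pos: [551.1, -220.8, 123.2]
tool_rot: [0.726, -0.688, 0.004, -0.005]
ft_force: [0.6, -0.9, 1.2]
finger_gap: 0.225
```

Run:
```python
from h import *
q=wl(-36,0)
plan((*q,66.3,-87.05))
im,d,m,f=grab('wrist','w9.png')
```

```text
t 20.87 tcp [ 551.1 -220.8  123.2] xang -86.91 j6 0.11 gap 0.225 F [ 0.6 -0.9  1.2] tilt [0.0133 0.0025]
tx 0.0004 ty 0.0020 tz 0.1421 yaw 0.0031 wp (np.float64(551.0477062554845), np.float64(-220.8527208392176), 66.3, -87.05)
```

View pics/w9.png

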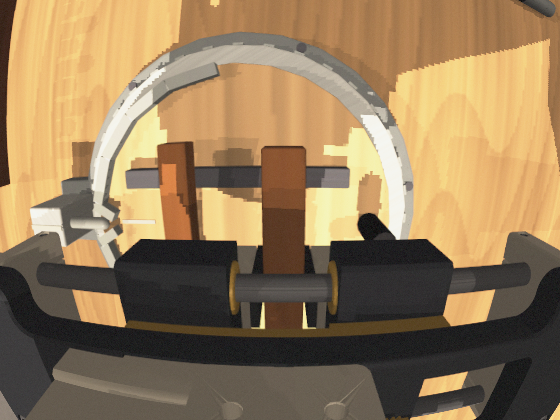

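Slat 1 sits squarely (px 160–195); the held one is well aligned. Lower it.

Call:
carry_out(
  targets=[
    {"tx": 0, "ty": 0.002, "tz": 0.07, "yaw": 0.003, "hand": 255},
    {"tx": 0, "ty": 0.002, "tz": 0.11, "yaw": 0.003, "hand": 255},
    {"tx": 0, "ty": 0.002, "tz": 0.13, "yaw": 0.003, "hand": 255},
    {"tx": 0, "ty": 0.002, "tz": 0.138, "yaw": 0.003, "hand": 255},
    {"tx": 0, "ty": 0.002, "tz": 0.142, "yaw": 0.003, "hand": 255},
    {"tx": 0, "ty": 0.002, "tz": 0.142, "yaw": 0.003, "hand": 255},
  ],
)

```text
clock: 21.42
ee_pos: [553.0, -220.4, 68.5]
tool_rot: [0.726, -0.688, 0.006, -0.006]
ft_force: [0.4, 0.1, 0.2]
finger_gap: 0.22
```

Run:
```python
from h import *
q=wl(-36,0)
plan((*q,66.0,-87.05))
```

```text
t 21.42 tcp [ 553.  -220.4   68.5] xang -86.97 j6 0.11 gap 0.220 F [0.4 0.1 0.2] tilt [0.017  0.0018]
tx 0.0008 ty 0.0051 tz 0.0063 yaw 0.0018 wp (np.float64(551.0477062554845), np.float64(-220.8527208392176), 66.0, -87.05)
```

Call:
carry_out(
  targets=[
    {"tx": 0.001, "ty": 0.005, "tz": 0.007, "yaw": 0, "hand": 255},
    {"tx": 0.001, "ty": 0.005, "tz": 0.007, "yaw": 0, "hand": 255},
    {"tx": 0.001, "ty": 0.005, "tz": 0.007, "yaw": 0, "hand": 255},
    {"tx": 0.001, "ty": 0.005, "tz": 0.008, "yaw": 0, "hand": 150},
    {"tx": 0.001, "ty": 0.005, "tz": 0.008, "yaw": 0, "hand": 150},
    {"tx": 0.001, "ty": 0.005, "tz": 0.008, "yaw": 0, "hand": 150},
    {"tx": 0.001, "ty": 0.005, "tz": -0.08, "yaw": 0, "hand": 150},
    {"tx": 0.001, "ty": 0.005, "tz": -0.18, "yaw": 0, "hand": 150},
    {"tx": 0.001, "ty": 0.005, "tz": -0.28, "yaw": 0, "hand": 120},
    {"tx": -0.08, "ty": 0.005, "tz": -0.33, "yaw": 0, "hand": 120},
    {"tx": -0.18, "ty": 0.005, "tz": -0.33, "yaw": 0, "hand": 120},
    {"tx": -0.28, "ty": 0.005, "tz": -0.33, "yaw": -0.1, "hand": 120},
  ],
)

```text
clock: 22.42
ee_pos: [543.4, -108.4, 202.5]
tool_rot: [0.751, -0.66, 0.007, -0.008]
ft_force: [1.4, 0.6, -1.8]
finger_gap: 0.525
```

Run:
```python
from h import *
plan((470,50,200,-46))
im,d,m,f=grab('top','top10.png')
slats(im,m,f,z=82,box=(320,160,390,250))
cv2.imwrite('pics/top10w.png',cv2.resize(im[135:265,290:420],None,fx=4.5,fy=4.5,interpolation=cv2.INTER_CUBIC))
```

```text
t 22.42 tcp [ 543.4 -108.4  202.5] xang -82.67 j6 -0.03 gap 0.525 F [ 1.4  0.6 -1.8] tilt [0.0207 0.0022]
tx -0.4161 ty 0.1316 tz 0.0034 yaw -0.8149 wp (470, 50, 200, -46)
slat rect c (585.5 -211.7) size 240 203 ang -0.3  mean (565.9 -239.0) pca 38.0 n2236
```

View pics/top10.png

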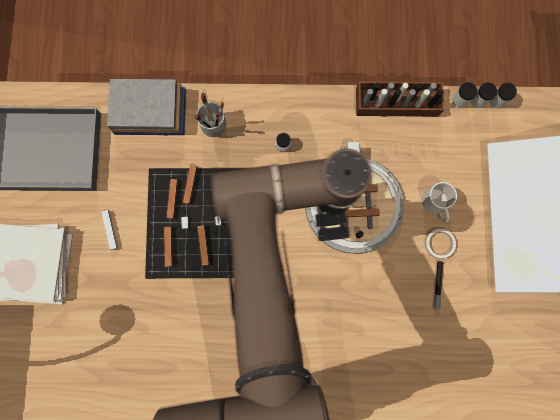

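Run:
```python
from h import *
im=cv2.imread('pics/top10.png');m,f=model('top')
im[140:300,212:]=0
b,g,r=[im[:,:,i].astype(int) for i in range(3)]
slats(im,m,f,box=(150,171,212,275))
```

```text
slat rect c (633.9 284.9) size 103 22 ang -9.1  mean (633.6 285.0) pca -9.3 n244
slat rect c (597.4 336.2) size 122 23 ang -3.5  mean (597.1 336.2) pca -3.5 n296
slat rect c (456.0 237.4) size 122 22 ang 8.4  mean (455.5 237.3) pca 8.5 n296
slat rect c (452.5 342.8) size 121 23 ang 4.3  mean (450.7 342.5) pca 3.4 n301
```

Call:
carry_out(
  targets=[
    {"tx": -0.45, "ty": 0.13, "tz": 0, "yaw": -1, "hand": 120},
    {"tx": -0.45, "ty": 0.13, "tz": 0, "yaw": -1, "hand": 120},
    {"tx": -0.45, "ty": 0.13, "tz": 0, "yaw": -1, "hand": 120},
    {"tx": -0.45, "ty": 0.13, "tz": 0, "yaw": -1, "hand": 120},
    {"tx": -0.45, "ty": 0.13, "tz": 0, "yaw": -1, "hand": 120},
    {"tx": -0.45, "ty": 0.13, "tz": 0, "yaw": -1, "hand": 120},
    {"tx": -0.45, "ty": 0.13, "tz": 0, "yaw": -1, "hand": 120},
    {"tx": -0.45, "ty": 0.13, "tz": 0, "yaw": -1, "hand": 120},
    {"tx": -0.45, "ty": 0.13, "tz": 0, "yaw": -1, "hand": 120},
    {"tx": -0.45, "ty": 0.13, "tz": 0, "yaw": -1, "hand": 120},
  ],
)

```text
clock: 23.3
ee_pos: [466.1, 68.0, 200.9]
tool_rot: [0.948, -0.318, 0.009, -0.005]
ft_force: [0.5, -0.5, 0.1]
finger_gap: 0.528
```

Run:
```python
from h import *
plan((457,238.2,130,8.5))
im,d,m,f=grab('top','top11.png')
slats(im,m,f,box=(170,155,212,225))
slats(im,m,f,z=82,box=(334,180,382,222))
```

```text
t 23.30 tcp [466.1  68.  200.9] xang -37.09 j6 0.35 gap 0.528 F [ 0.5 -0.5  0.1] tilt [0.0197 0.0037]
tx -0.2771 ty -0.3231 tz 0.1783 yaw -1.0130 wp (457, 238.2, 130, 8.5)
slat rect c (658.6 281.3) size 150 127 ang 0.5  mean (690.1 283.3) pca -8.0 n823
slat rect c (597.6 330.9) size 121 18 ang 2.1  mean (605.0 333.4) pca -0.6 n210
slat rect c (585.2 -220.6) size 141 122 ang -89.5  mean (584.9 -220.7) pca -83.0 n1744
```

View pics/top11.png

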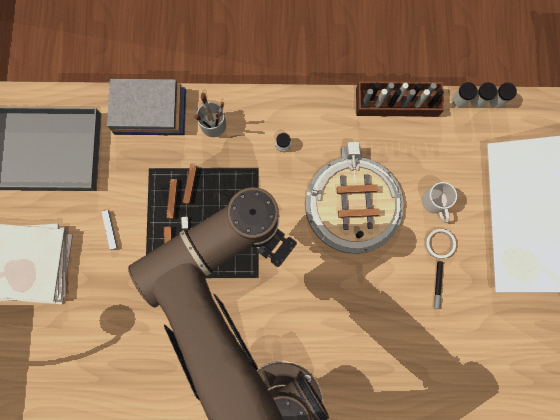

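Call:
carry_out(
  targets=[
    {"tx": -0.277, "ty": -0.323, "tz": 0.17, "yaw": -1, "hand": 120},
    {"tx": -0.277, "ty": -0.323, "tz": 0.17, "yaw": -1, "hand": 120},
    {"tx": -0.277, "ty": -0.323, "tz": 0.17, "yaw": -1, "hand": 120},
    {"tx": -0.277, "ty": -0.323, "tz": 0.17, "yaw": -1, "hand": 120},
    {"tx": -0.277, "ty": -0.323, "tz": 0.17, "yaw": -1, "hand": 120},
    {"tx": -0.277, "ty": -0.323, "tz": 0.17, "yaw": -1, "hand": 120},
    {"tx": -0.277, "ty": -0.323, "tz": 0.17, "yaw": -1, "hand": 120},
    {"tx": -0.277, "ty": -0.323, "tz": 0.17, "yaw": -1, "hand": 120},
    {"tx": -0.277, "ty": -0.323, "tz": 0.17, "yaw": -1, "hand": 120},
    {"tx": -0.277, "ty": -0.323, "tz": 0.17, "yaw": -1, "hand": 120},
  ],
)

```text
clock: 24.18
ee_pos: [457.2, 237.6, 133.3]
tool_rot: [0.998, 0.068, 0.01, -0.001]
ft_force: [-0.6, -0.2, -0.4]
finger_gap: 0.527
```

Run:
```python
from h import *
plan((457,238.2,6.5,8.5))
chk('w12.png',(457,238.2,8.5),(598.5,337.2,-3.5),(633,285,-9.3))
```

```text
t 24.18 tcp [457.2 237.6 133.3] xang 7.75 j6 0.83 gap 0.527 F [-0.6 -0.2 -0.4] tilt [0.0198 0.0037]
tx -0.0067 ty -0.0012 tz 0.3170 yaw -0.0166 wp (457, 238.2, 6.5, 8.5)
```

View pics/w12.png

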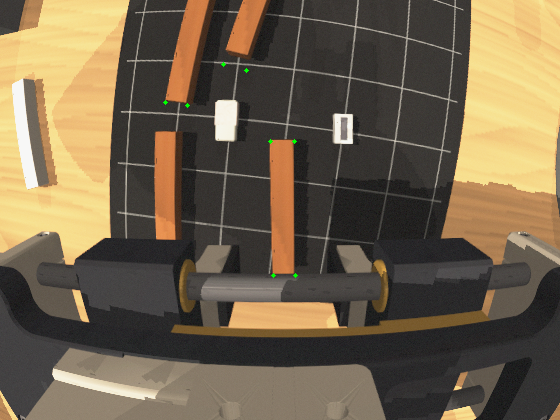

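Call:
carry_out(
  targets=[
    {"tx": -0.0067, "ty": -0.001, "tz": 0.1, "yaw": -0.017, "hand": 120},
    {"tx": -0.0067, "ty": -0.001, "tz": 0.2, "yaw": -0.017, "hand": 120},
    {"tx": -0.0067, "ty": -0.001, "tz": 0.28, "yaw": -0.017, "hand": 120},
    {"tx": -0.0067, "ty": -0.001, "tz": 0.317, "yaw": -0.017, "hand": 120},
    {"tx": -0.0067, "ty": -0.001, "tz": 0.317, "yaw": -0.017, "hand": 200},
    {"tx": -0.0067, "ty": -0.001, "tz": 0.317, "yaw": -0.017, "hand": 255},
    {"tx": -0.0067, "ty": -0.001, "tz": 0.317, "yaw": -0.017, "hand": 255},
    {"tx": -0.0067, "ty": -0.001, "tz": 0.317, "yaw": -0.017, "hand": 255},
    {"tx": -0.0067, "ty": -0.001, "tz": 0.317, "yaw": -0.017, "hand": 255},
    {"tx": -0.0067, "ty": -0.001, "tz": 0.317, "yaw": -0.017, "hand": 255},
    {"tx": -0.0067, "ty": -0.001, "tz": 0.317, "yaw": -0.017, "hand": 255},
  ],
)

```text
clock: 25.15
ee_pos: [457.3, 238.3, 7.0]
tool_rot: [0.997, 0.074, 0.01, -0.001]
ft_force: [-0.1, -0.9, 3.1]
finger_gap: 0.219
```

Run:
```python
from h import *
q=wl(0,36); print(q)
plan((457,238,190,2.95),(490,40,190,2.95))
```

```text
(np.float64(585.1472791607824), np.float64(-183.04770625548448))
t 25.15 tcp [457.3 238.3   7. ] xang 8.54 j6 0.83 gap 0.219 F [-0.1 -0.9  3.1] tilt [0.0204 0.0043]
tx 0.0088 ty -0.0001 tz -0.4574 yaw 0.1241 wp (457, 238, 190, 2.95)
tx 0.0169 ty 0.5017 tz -0.4579 yaw 0.1241 wp (490, 40, 190, 2.95)
```

Call:
carry_out(
  targets=[
    {"tx": 0.002, "ty": 0, "tz": -0.1, "yaw": 0, "hand": 255},
    {"tx": 0.004, "ty": 0, "tz": -0.2, "yaw": 0, "hand": 255},
    {"tx": 0.006, "ty": 0, "tz": -0.3, "yaw": 0, "hand": 255},
    {"tx": 0.008, "ty": 0, "tz": -0.4, "yaw": 0.06, "hand": 255},
    {"tx": 0.01, "ty": 0.06, "tz": -0.457, "yaw": 0.124, "hand": 255},
    {"tx": 0.012, "ty": 0.15, "tz": -0.457, "yaw": 0.124, "hand": 255},
    {"tx": 0.013, "ty": 0.25, "tz": -0.457, "yaw": 0.124, "hand": 255},
    {"tx": 0.015, "ty": 0.35, "tz": -0.457, "yaw": 0.124, "hand": 255},
    {"tx": 0.016, "ty": 0.45, "tz": -0.457, "yaw": 0.124, "hand": 255},
    {"tx": 0.017, "ty": 0.502, "tz": -0.457, "yaw": 0.124, "hand": 255},
    {"tx": 0.017, "ty": 0.502, "tz": -0.457, "yaw": 0.124, "hand": 255},
    {"tx": 0.017, "ty": 0.502, "tz": -0.457, "yaw": 0.124, "hand": 255},
  ],
)

```text
clock: 26.15
ee_pos: [489.9, 38.7, 189.7]
tool_rot: [1.0, 0.024, 0.01, -0.002]
ft_force: [1.2, -0.1, -0.3]
finger_gap: 0.225
```

Run:
```python
from h import *
plan((585.15,-183.05,190,2.95),(585.15,-183.05,130,2.95))
```

```text
t 26.15 tcp [489.9  38.7 189.7] xang 2.79 j6 1.13 gap 0.225 F [ 1.2 -0.1 -0.3] tilt [0.0206 0.0046]
tx 0.2108 ty 0.5653 tz 0.0017 yaw -0.0036 wp (585.15, -183.05, 190, 2.95)
tx 0.2076 ty 0.5658 tz 0.1516 yaw -0.0036 wp (585.15, -183.05, 130, 2.95)
```

Call:
carry_out(
  targets=[
    {"tx": 0.21, "ty": 0.565, "tz": 0, "yaw": -0.004, "hand": 255},
    {"tx": 0.21, "ty": 0.565, "tz": 0, "yaw": -0.004, "hand": 255},
    {"tx": 0.21, "ty": 0.565, "tz": 0, "yaw": -0.004, "hand": 255},
    {"tx": 0.21, "ty": 0.565, "tz": 0, "yaw": -0.004, "hand": 255},
    {"tx": 0.21, "ty": 0.565, "tz": 0, "yaw": -0.004, "hand": 255},
    {"tx": 0.21, "ty": 0.565, "tz": 0, "yaw": -0.004, "hand": 255},
    {"tx": 0.21, "ty": 0.565, "tz": 0.05, "yaw": -0.004, "hand": 255},
    {"tx": 0.208, "ty": 0.566, "tz": 0.12, "yaw": -0.004, "hand": 255},
    {"tx": 0.2075, "ty": 0.566, "tz": 0.15, "yaw": -0.004, "hand": 255},
    {"tx": 0.2075, "ty": 0.566, "tz": 0.15, "yaw": -0.004, "hand": 255},
    {"tx": 0.2075, "ty": 0.566, "tz": 0.15, "yaw": -0.004, "hand": 255},
  ],
)

```text
clock: 27.07
ee_pos: [585.1, -182.4, 130.2]
tool_rot: [1.0, 0.026, 0.01, -0.002]
ft_force: [-0.1, 0.8, 0.3]
finger_gap: 0.224
```

Run:
```python
from h import *
plan((585.15,-183.05,86.5,2.95))
im,d,m,f=grab('wrist','w13.png')
```

```text
t 27.07 tcp [ 585.1 -182.4  130.2] xang 3.03 j6 1.61 gap 0.224 F [-0.1  0.8  0.3] tilt [0.019  0.0044]
tx -0.0021 ty 0.0021 tz 0.1093 yaw 0.0018 wp (585.15, -183.05, 86.5, 2.95)
```

View pics/w13.png

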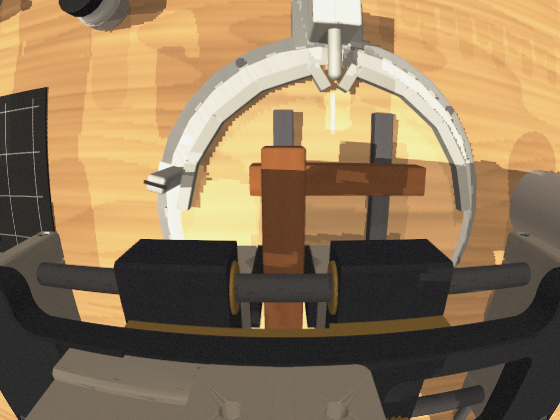

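Call:
carry_out(
  targets=[
    {"tx": -0.003, "ty": 0.002, "tz": 0.05, "yaw": 0, "hand": 255},
    {"tx": -0.004, "ty": 0.002, "tz": 0.08, "yaw": 0, "hand": 255},
    {"tx": -0.005, "ty": 0.002, "tz": 0.1, "yaw": 0, "hand": 255},
    {"tx": -0.005, "ty": 0.002, "tz": 0.106, "yaw": 0, "hand": 255},
    {"tx": -0.005, "ty": 0.002, "tz": 0.11, "yaw": 0, "hand": 255},
    {"tx": -0.005, "ty": 0.002, "tz": 0.112, "yaw": 0, "hand": 255},
    {"tx": -0.005, "ty": 0.002, "tz": 0.112, "yaw": 0, "hand": 255},
  ],
)

```text
clock: 27.7
ee_pos: [585.5, -183.1, 87.4]
tool_rot: [1.0, 0.027, 0.011, -0.002]
ft_force: [0.4, 0.1, -0.4]
finger_gap: 0.227
```

Run:
```python
from h import *
plan((585.15,-183.05,86,2.95))
```

```text
t 27.70 tcp [ 585.5 -183.1   87.4] xang 3.06 j6 1.62 gap 0.227 F [ 0.4  0.1 -0.4] tilt [0.0224 0.004 ]
tx -0.0009 ty -0.0002 tz 0.0035 yaw 0.0025 wp (585.15, -183.05, 86, 2.95)
```

Call:
carry_out(
  targets=[
    {"tx": -0.001, "ty": 0, "tz": 0.004, "yaw": 0, "hand": 255},
    {"tx": -0.001, "ty": 0, "tz": 0.004, "yaw": 0, "hand": 255},
    {"tx": -0.001, "ty": 0, "tz": 0.004, "yaw": 0, "hand": 150},
    {"tx": -0.001, "ty": 0, "tz": 0.004, "yaw": 0, "hand": 150},
    {"tx": -0.001, "ty": 0, "tz": 0.004, "yaw": 0, "hand": 150},
    {"tx": 0, "ty": 0, "tz": -0.08, "yaw": 0, "hand": 150},
    {"tx": 0, "ty": 0, "tz": -0.18, "yaw": 0, "hand": 150},
    {"tx": 0, "ty": 0, "tz": -0.28, "yaw": 0, "hand": 120},
    {"tx": -0.05, "ty": -0.1, "tz": -0.28, "yaw": 0, "hand": 120},
    {"tx": -0.1, "ty": -0.2, "tz": -0.28, "yaw": 0, "hand": 120},
    {"tx": -0.1, "ty": -0.3, "tz": -0.28, "yaw": 0, "hand": 120},
    {"tx": -0.1, "ty": -0.4, "tz": -0.28, "yaw": 0, "hand": 120},
  ],
)

```text
clock: 28.7
ee_pos: [533.2, -27.3, 199.7]
tool_rot: [1.0, 0.026, 0.012, -0.002]
ft_force: [1.3, 0.7, 0.3]
finger_gap: 0.527
```

Run:
```python
from h import *
plan((520,0,200,3),(453.5,343.8,130,4.2))
im,d,m,f=grab('top','top14.png')
cv2.imwrite('pics/top14w.png',cv2.resize(im[135:265,290:420],None,fx=4.5,fy=4.5,interpolation=cv2.INTER_CUBIC))
```

```text
t 28.70 tcp [533.2 -27.3 199.7] xang 2.97 j6 1.30 gap 0.527 F [1.3 0.7 0.3] tilt [0.0236 0.0046]
tx -0.0294 ty -0.0699 tz -0.0013 yaw -0.0008 wp (520, 0, 200, 3)
tx -0.1551 ty -0.9363 tz 0.1736 yaw -0.0274 wp (453.5, 343.8, 130, 4.2)
```

View pics/top14w.png

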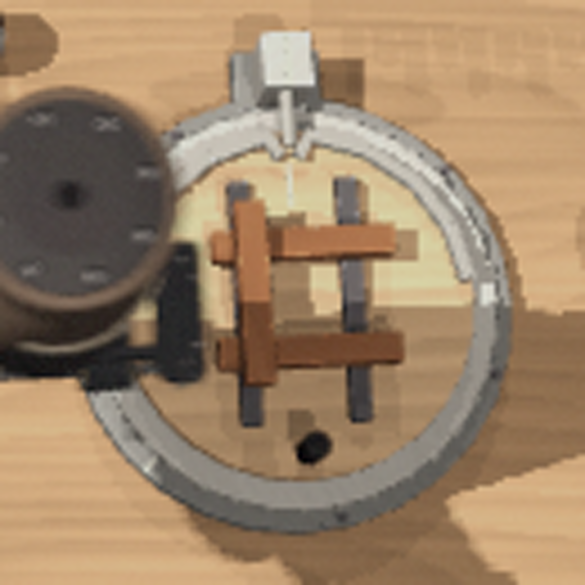

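Layer 1 is in place and the first slat of layer 2 lies over the left bearer. Next, slat F.

Call:
carry_out(
  targets=[
    {"tx": -0.155, "ty": -0.936, "tz": 0, "yaw": -0.028, "hand": 120},
    {"tx": -0.155, "ty": -0.936, "tz": 0, "yaw": -0.028, "hand": 120},
    {"tx": -0.155, "ty": -0.936, "tz": 0, "yaw": -0.028, "hand": 120},
    {"tx": -0.155, "ty": -0.936, "tz": 0.17, "yaw": -0.028, "hand": 120},
    {"tx": -0.155, "ty": -0.936, "tz": 0.17, "yaw": -0.028, "hand": 120},
    {"tx": -0.155, "ty": -0.936, "tz": 0.17, "yaw": -0.028, "hand": 120},
    {"tx": -0.155, "ty": -0.936, "tz": 0.17, "yaw": -0.028, "hand": 120},
    {"tx": -0.155, "ty": -0.936, "tz": 0.17, "yaw": -0.028, "hand": 120},
    {"tx": -0.155, "ty": -0.936, "tz": 0.17, "yaw": -0.028, "hand": 120},
    {"tx": -0.155, "ty": -0.936, "tz": 0.17, "yaw": -0.028, "hand": 120},
    {"tx": -0.155, "ty": -0.936, "tz": 0.17, "yaw": -0.028, "hand": 120},
    {"tx": -0.155, "ty": -0.936, "tz": 0.17, "yaw": -0.028, "hand": 120},
  ],
)

```text
clock: 29.75
ee_pos: [452.5, 350.3, 131.3]
tool_rot: [0.999, 0.04, 0.012, -0.002]
ft_force: [0.1, 0.3, -0.4]
finger_gap: 0.53
```

Run:
```python
from h import *
plan((453.5,343.8,6.5,4.2))
chk('w15.png',(453.5,343.8,4.2),(598.5,337.2,-3.5),(645,283.5,-9.3))
```

```text
t 29.75 tcp [452.5 350.3 131.3] xang 4.55 j6 0.62 gap 0.530 F [ 0.1  0.3 -0.4] tilt [0.0241 0.0048]
tx -0.0063 ty 0.0174 tz 0.3119 yaw 0.0079 wp (453.5, 343.8, 6.5, 4.2)
```

View pics/w15.png

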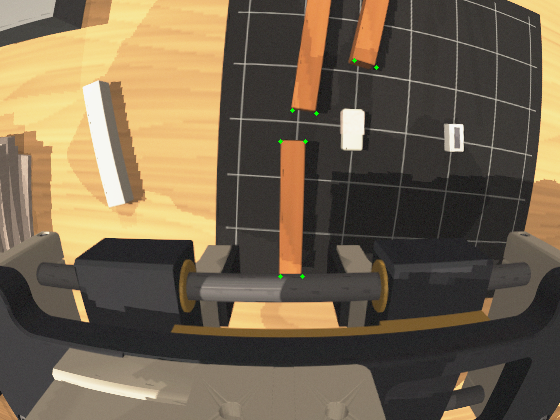

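Call:
carry_out(
  targets=[
    {"tx": -0.0063, "ty": 0.0174, "tz": 0.1, "yaw": 0.008, "hand": 120},
    {"tx": -0.0063, "ty": 0.0174, "tz": 0.2, "yaw": 0.008, "hand": 120},
    {"tx": -0.0063, "ty": 0.0174, "tz": 0.28, "yaw": 0.008, "hand": 120},
    {"tx": -0.0063, "ty": 0.0174, "tz": 0.312, "yaw": 0.008, "hand": 120},
    {"tx": -0.0063, "ty": 0.0174, "tz": 0.312, "yaw": 0.008, "hand": 200},
    {"tx": -0.0063, "ty": 0.0174, "tz": 0.312, "yaw": 0.008, "hand": 255},
    {"tx": -0.0063, "ty": 0.0174, "tz": 0.312, "yaw": 0.008, "hand": 255},
    {"tx": -0.0063, "ty": 0.0174, "tz": 0.312, "yaw": 0.008, "hand": 255},
    {"tx": -0.0063, "ty": 0.0174, "tz": 0.312, "yaw": 0.008, "hand": 255},
    {"tx": -0.0063, "ty": 0.0174, "tz": 0.312, "yaw": 0.008, "hand": 255},
    {"tx": -0.0063, "ty": 0.0174, "tz": 0.312, "yaw": 0.008, "hand": 255},
  ],
)

```text
clock: 30.72
ee_pos: [454.3, 343.1, 7.7]
tool_rot: [0.999, 0.036, 0.013, -0.003]
ft_force: [0.6, -2.9, 5.7]
finger_gap: 0.224
```

Run:
```python
from h import *
q=wl(0,-36); print(q)
plan((454,343.8,200,2.95),(500,20,200,2.95))
```

```text
(np.float64(588.8527208392176), np.float64(-254.95229374451552))
t 30.72 tcp [454.3 343.1   7.7] xang 4.13 j6 0.62 gap 0.224 F [ 0.6 -2.9  5.7] tilt [0.0252 0.0059]
tx 0.0117 ty -0.0038 tz -0.4807 yaw 0.0263 wp (454, 343.8, 200, 2.95)
tx 0.0680 ty 0.8119 tz -0.4826 yaw 0.0263 wp (500, 20, 200, 2.95)
```

Call:
carry_out(
  targets=[
    {"tx": 0.003, "ty": 0, "tz": -0.1, "yaw": 0, "hand": 255},
    {"tx": 0.006, "ty": 0, "tz": -0.2, "yaw": 0, "hand": 255},
    {"tx": 0.009, "ty": 0, "tz": -0.3, "yaw": 0, "hand": 255},
    {"tx": 0.012, "ty": 0.03, "tz": -0.4, "yaw": 0.026, "hand": 255},
    {"tx": 0.02, "ty": 0.11, "tz": -0.48, "yaw": 0.026, "hand": 255},
    {"tx": 0.03, "ty": 0.81, "tz": -0.482, "yaw": 0.026, "hand": 255},
    {"tx": 0.068, "ty": 0.81, "tz": -0.482, "yaw": 0.026, "hand": 255},
    {"tx": 0.068, "ty": 0.81, "tz": -0.482, "yaw": 0.026, "hand": 255},
    {"tx": 0.068, "ty": 0.81, "tz": -0.482, "yaw": 0.026, "hand": 255},
    {"tx": 0.068, "ty": 0.81, "tz": -0.482, "yaw": 0.026, "hand": 255},
    {"tx": 0.068, "ty": 0.81, "tz": -0.482, "yaw": 0.026, "hand": 255},
    {"tx": 0.068, "ty": 0.81, "tz": -0.482, "yaw": 0.026, "hand": 255},
  ],
)

```text
clock: 31.72
ee_pos: [499.5, 18.4, 200.0]
tool_rot: [1.0, 0.026, 0.013, -0.003]
ft_force: [1.5, -0.0, 0.3]
finger_gap: 0.22
```

Run:
```python
from h import *
q=wl(0,-36)
plan((*q,190,2.95),(*q,135,2.95))
```

```text
t 31.72 tcp [499.5  18.4 200. ] xang 2.95 j6 1.18 gap 0.220 F [ 1.5 -0.   0.3] tilt [0.0257 0.0064]
tx 0.1872 ty 0.6941 tz 0.0265 yaw -0.0001 wp (np.float64(588.8527208392176), np.float64(-254.95229374451552), 190, 2.95)
tx 0.1836 ty 0.6947 tz 0.1639 yaw -0.0001 wp (np.float64(588.8527208392176), np.float64(-254.95229374451552), 135, 2.95)
```

Call:
carry_out(
  targets=[
    {"tx": 0.187, "ty": 0.694, "tz": 0.02, "yaw": 0, "hand": 255},
    {"tx": 0.187, "ty": 0.694, "tz": 0.02, "yaw": 0, "hand": 255},
    {"tx": 0.187, "ty": 0.694, "tz": 0.02, "yaw": 0, "hand": 255},
    {"tx": 0.187, "ty": 0.694, "tz": 0.02, "yaw": 0, "hand": 255},
    {"tx": 0.187, "ty": 0.694, "tz": 0.02, "yaw": 0, "hand": 255},
    {"tx": 0.187, "ty": 0.694, "tz": 0.02, "yaw": 0, "hand": 255},
    {"tx": 0.187, "ty": 0.694, "tz": 0.02, "yaw": 0, "hand": 255},
    {"tx": 0.185, "ty": 0.695, "tz": 0.1, "yaw": 0, "hand": 255},
    {"tx": 0.184, "ty": 0.695, "tz": 0.15, "yaw": 0, "hand": 255},
    {"tx": 0.1835, "ty": 0.695, "tz": 0.164, "yaw": 0, "hand": 255},
    {"tx": 0.1835, "ty": 0.695, "tz": 0.164, "yaw": 0, "hand": 255},
    {"tx": 0.1835, "ty": 0.695, "tz": 0.164, "yaw": 0, "hand": 255},
  ],
)

```text
clock: 32.72
ee_pos: [589.2, -254.9, 135.7]
tool_rot: [1.0, 0.026, 0.013, -0.003]
ft_force: [0.2, -0.4, 1.5]
finger_gap: 0.225
```

Run:
```python
from h import *
q=wl(0,-36)
plan((*q,87,2.95))
im,d,m,f=grab('wrist','w16.png')
```

```text
t 32.72 tcp [ 589.2 -254.9  135.7] xang 3.00 j6 1.74 gap 0.225 F [ 0.2 -0.4  1.5] tilt [0.0259 0.0059]
tx -0.0040 ty 0.0007 tz 0.1217 yaw 0.0012 wp (np.float64(588.8527208392176), np.float64(-254.95229374451552), 87, 2.95)
```

View pics/w16.png

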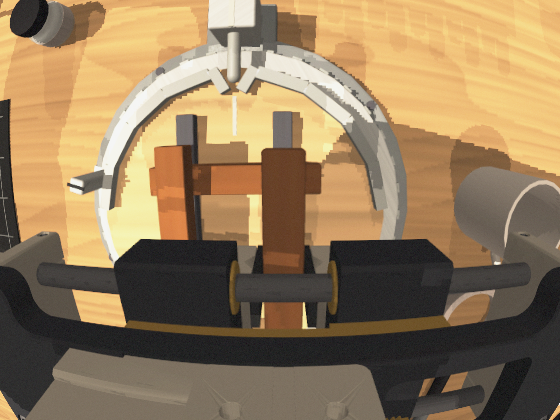

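Call:
carry_out(
  targets=[
    {"tx": -0.004, "ty": 0.001, "tz": 0.06, "yaw": 0, "hand": 255},
    {"tx": -0.006, "ty": 0.001, "tz": 0.09, "yaw": 0, "hand": 255},
    {"tx": -0.007, "ty": 0.001, "tz": 0.11, "yaw": 0, "hand": 255},
    {"tx": -0.007, "ty": 0.001, "tz": 0.118, "yaw": 0, "hand": 255},
    {"tx": -0.007, "ty": 0.001, "tz": 0.123, "yaw": 0, "hand": 255},
    {"tx": -0.007, "ty": 0.001, "tz": 0.124, "yaw": 0, "hand": 255},
    {"tx": -0.007, "ty": 0.001, "tz": 0.124, "yaw": 0, "hand": 255},
  ],
)

```text
clock: 33.35
ee_pos: [588.8, -255.1, 87.5]
tool_rot: [1.0, 0.026, 0.014, -0.002]
ft_force: [0.4, 0.4, -0.6]
finger_gap: 0.224
```

Run:
```python
from h import *
q=wl(0,-36)
plan((*q,86.7,2.95))
```

```text
t 33.35 tcp [ 588.8 -255.1   87.5] xang 3.03 j6 1.74 gap 0.224 F [ 0.4  0.4 -0.6] tilt [0.0283 0.0054]
tx 0.0002 ty -0.0004 tz 0.0020 yaw 0.0018 wp (np.float64(588.8527208392176), np.float64(-254.95229374451552), 86.7, 2.95)
```

Call:
carry_out(
  targets=[
    {"tx": 0, "ty": 0, "tz": 0.002, "yaw": 0, "hand": 255},
    {"tx": 0, "ty": 0, "tz": 0.003, "yaw": 0, "hand": 150},
    {"tx": 0, "ty": 0, "tz": 0.003, "yaw": 0, "hand": 150},
    {"tx": 0, "ty": 0, "tz": 0.003, "yaw": 0, "hand": 150},
    {"tx": 0, "ty": 0, "tz": -0.08, "yaw": 0, "hand": 150},
    {"tx": 0, "ty": 0, "tz": -0.18, "yaw": 0, "hand": 150},
    {"tx": 0, "ty": 0, "tz": -0.28, "yaw": 0, "hand": 120},
    {"tx": 0, "ty": -0.1, "tz": -0.3, "yaw": 0, "hand": 120},
    {"tx": 0, "ty": -0.9, "tz": -0.3, "yaw": 0, "hand": 120},
    {"tx": 0, "ty": -0.9, "tz": -0.3, "yaw": 0, "hand": 120},
    {"tx": 0, "ty": -0.9, "tz": -0.3, "yaw": 0, "hand": 120},
    {"tx": 0, "ty": -0.9, "tz": -0.3, "yaw": 0, "hand": 120},
  ],
)

```text
clock: 34.35
ee_pos: [573.9, -47.8, 208.8]
tool_rot: [1.0, 0.026, 0.015, -0.002]
ft_force: [1.1, -0.1, -0.1]
finger_gap: 0.533
```

Call:
carry_out(
  targets=[
    {"tx": 0, "ty": -0.3, "tz": 0, "yaw": 0, "hand": 120},
    {"tx": 0, "ty": -0.3, "tz": 0, "yaw": 0, "hand": 120},
    {"tx": 0, "ty": -0.3, "tz": 0, "yaw": 0, "hand": 120},
    {"tx": 0, "ty": -0.3, "tz": 0, "yaw": 0, "hand": 120},
    {"tx": 0, "ty": -0.3, "tz": 0, "yaw": 0, "hand": 120},
  ],
)

```text
clock: 34.77
ee_pos: [567.5, 74.3, 209.5]
tool_rot: [0.999, 0.028, 0.015, -0.003]
ft_force: [0.2, -0.2, -0.6]
finger_gap: 0.53
```

Run:
```python
from h import *
im,d,m,f=grab('top','top17.png')
plan((598.5,337.2,130,-3.5))
grab('side','s17.png')
```

```text
t 34.82 tcp [567.5  72.9 209.4] xang 3.12 j6 1.15 gap 0.529 F [-0.1 -0.  -0.6] tilt [0.0293 0.0057]
tx 0.1073 ty -0.6547 tz 0.2045 yaw 0.1470 wp (598.5, 337.2, 130, -3.5)
```

View pics/top17.png

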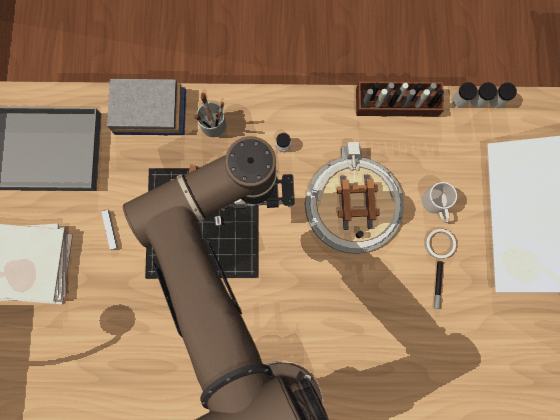

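View pics/s17.png

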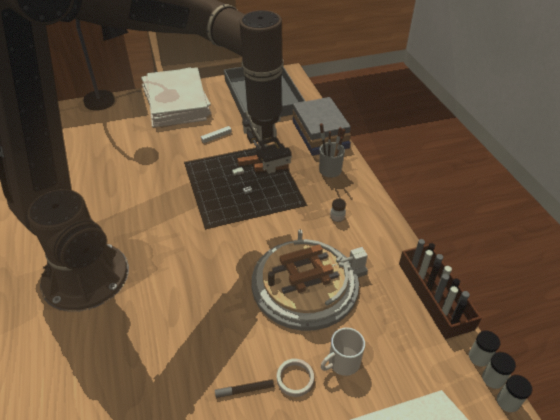

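Run:
```python
from h import *
plan((570.5,338.9,125,-3.5))
```

```text
t 34.87 tcp [567.6  72.  209.3] xang 3.03 j6 1.15 gap 0.526 F [-0.7 -0.5  0.3] tilt [0.0292 0.0056]
tx 0.0364 ty -0.6651 tz 0.2147 yaw 0.1452 wp (570.5, 338.9, 125, -3.5)
```

Call:
carry_out(
  targets=[
    {"tx": 0.036, "ty": -0.665, "tz": 0, "yaw": 0.145, "hand": 145},
    {"tx": 0.036, "ty": -0.665, "tz": 0, "yaw": 0.145, "hand": 145},
    {"tx": 0.036, "ty": -0.665, "tz": 0.05, "yaw": 0.145, "hand": 145},
    {"tx": 0.036, "ty": -0.665, "tz": 0.2, "yaw": 0.145, "hand": 145},
    {"tx": 0.036, "ty": -0.665, "tz": 0.2, "yaw": 0.145, "hand": 145},
    {"tx": 0.036, "ty": -0.665, "tz": 0.2, "yaw": 0.145, "hand": 145},
    {"tx": 0.036, "ty": -0.665, "tz": 0.2, "yaw": 0.145, "hand": 145},
    {"tx": 0.036, "ty": -0.665, "tz": 0.2, "yaw": 0.145, "hand": 145},
    {"tx": 0.036, "ty": -0.665, "tz": 0.2, "yaw": 0.145, "hand": 145},
    {"tx": 0.036, "ty": -0.665, "tz": 0.2, "yaw": 0.145, "hand": 145},
    {"tx": 0.036, "ty": -0.665, "tz": 0.2, "yaw": 0.145, "hand": 145},
  ],
)

```text
clock: 35.78
ee_pos: [570.9, 337.4, 131.6]
tool_rot: [0.999, -0.031, 0.015, -0.003]
ft_force: [-0.4, 0.1, -0.2]
finger_gap: 0.433
```

Run:
```python
from h import *
plan((570.5,338.9,7,-3.5))
chk('w18.png',(598.5,337.2,-3.5),(645,283.5,-9.3))
```

```text
t 35.78 tcp [570.9 337.4 131.6] xang -3.60 j6 0.66 gap 0.433 F [-0.4  0.1 -0.2] tilt [0.0297 0.006 ]
tx -0.0104 ty -0.0013 tz 0.3113 yaw -0.0022 wp (570.5, 338.9, 7, -3.5)
```

View pics/w18.png

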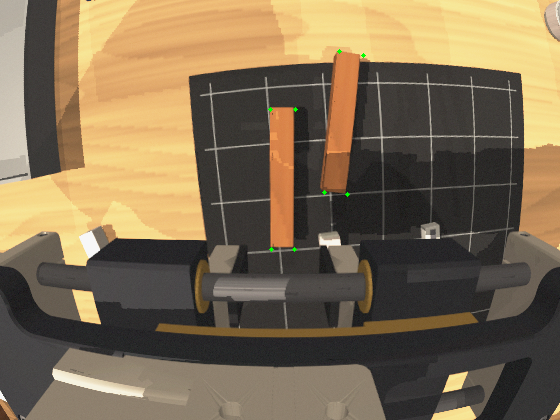

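Run:
```python
from h import *
m,f=model('top');print(plane(185,223,13,m,f), plane(218,221,13,m,f))
m,f=model('wrist');print(plane(330,240,13,m,f,True))
```

```text
[523.76034829 293.50698144  13.        ] [530.73896995 193.74770269  13.        ]
[540.67627716 297.82522586  13.        ]
```

Call:
carry_out(
  targets=[
    {"tx": -0.01, "ty": -0.001, "tz": 0.1, "yaw": -0.002, "hand": 145},
    {"tx": -0.01, "ty": -0.001, "tz": 0.2, "yaw": -0.002, "hand": 145},
    {"tx": -0.011, "ty": -0.001, "tz": 0.27, "yaw": -0.002, "hand": 145},
    {"tx": -0.012, "ty": -0.001, "tz": 0.31, "yaw": -0.002, "hand": 145},
    {"tx": -0.012, "ty": -0.001, "tz": 0.312, "yaw": -0.002, "hand": 145},
    {"tx": -0.012, "ty": -0.001, "tz": 0.312, "yaw": -0.002, "hand": 255},
    {"tx": -0.012, "ty": -0.001, "tz": 0.312, "yaw": -0.002, "hand": 255},
    {"tx": -0.012, "ty": -0.001, "tz": 0.312, "yaw": -0.002, "hand": 255},
    {"tx": -0.012, "ty": -0.001, "tz": 0.312, "yaw": -0.002, "hand": 255},
    {"tx": -0.012, "ty": -0.001, "tz": 0.312, "yaw": -0.002, "hand": 255},
    {"tx": -0.012, "ty": -0.001, "tz": 0.312, "yaw": -0.002, "hand": 255},
  ],
)

```text
clock: 36.75
ee_pos: [570.6, 339.2, 8.4]
tool_rot: [0.999, -0.03, 0.016, -0.004]
ft_force: [0.4, -2.1, 6.8]
finger_gap: 0.227
```

Run:
```python
from h import *
plan((570.5,338.9,190,-3.5),(580,100,200,-46))
```

```text
t 36.75 tcp [570.6 339.2   8.4] xang -3.50 j6 0.65 gap 0.227 F [ 0.4 -2.1  6.8] tilt [0.0317 0.0074]
tx 0.0139 ty -0.0034 tz -0.4537 yaw 0.0001 wp (570.5, 338.9, 190, -3.5)
tx 0.0748 ty 0.5911 tz -0.4823 yaw 0.9445 wp (580, 100, 200, -46)
```

Call:
carry_out(
  targets=[
    {"tx": 0.003, "ty": 0, "tz": -0.1, "yaw": 0, "hand": 255},
    {"tx": 0.006, "ty": 0, "tz": -0.2, "yaw": 0, "hand": 255},
    {"tx": 0.009, "ty": 0, "tz": -0.3, "yaw": 0, "hand": 255},
    {"tx": 0.012, "ty": 0, "tz": -0.4, "yaw": 0, "hand": 255},
    {"tx": 0.03, "ty": 0.08, "tz": -0.482, "yaw": 0.1, "hand": 255},
    {"tx": 0.075, "ty": 0.59, "tz": -0.482, "yaw": 0.944, "hand": 255},
    {"tx": 0.075, "ty": 0.59, "tz": -0.482, "yaw": 0.944, "hand": 255},
    {"tx": 0.075, "ty": 0.59, "tz": -0.482, "yaw": 0.944, "hand": 255},
    {"tx": 0.075, "ty": 0.59, "tz": -0.482, "yaw": 0.944, "hand": 255},
    {"tx": 0.075, "ty": 0.59, "tz": -0.482, "yaw": 0.944, "hand": 255},
    {"tx": 0.075, "ty": 0.59, "tz": -0.482, "yaw": 0.944, "hand": 255},
    {"tx": 0.075, "ty": 0.59, "tz": -0.482, "yaw": 0.944, "hand": 255},
  ],
)

```text
clock: 37.75
ee_pos: [579.9, 98.1, 200.5]
tool_rot: [0.919, -0.393, 0.013, -0.01]
ft_force: [-0.1, -0.3, -0.3]
finger_gap: 0.222
```

Run:
```python
from h import *
q=wl(36,28);print(q)
plan((*q,190,-87.05),(*q,155,-87.05))
```

```text
(np.float64(621.5112886473463), np.float64(-189.18438402615922))
t 37.75 tcp [579.9  98.1 200.5] xang -46.30 j6 0.25 gap 0.222 F [-0.1 -0.3 -0.3] tilt [0.0323 0.0079]
tx 0.5907 ty 0.4220 tz 0.0238 yaw 0.9056 wp (np.float64(621.5112886473463), np.float64(-189.18438402615922), 190, -87.05)
tx 0.5892 ty 0.4245 tz 0.1113 yaw 0.9056 wp (np.float64(621.5112886473463), np.float64(-189.18438402615922), 155, -87.05)
```

Call:
carry_out(
  targets=[
    {"tx": 0.59, "ty": 0.423, "tz": 0.02, "yaw": 0.905, "hand": 255},
    {"tx": 0.59, "ty": 0.423, "tz": 0.02, "yaw": 0.905, "hand": 255},
    {"tx": 0.59, "ty": 0.423, "tz": 0.02, "yaw": 0.905, "hand": 255},
    {"tx": 0.59, "ty": 0.423, "tz": 0.02, "yaw": 0.905, "hand": 255},
    {"tx": 0.59, "ty": 0.423, "tz": 0.02, "yaw": 0.905, "hand": 255},
    {"tx": 0.59, "ty": 0.423, "tz": 0.02, "yaw": 0.905, "hand": 255},
    {"tx": 0.59, "ty": 0.423, "tz": 0.02, "yaw": 0.905, "hand": 255},
    {"tx": 0.59, "ty": 0.424, "tz": 0.06, "yaw": 0.905, "hand": 255},
    {"tx": 0.589, "ty": 0.425, "tz": 0.11, "yaw": 0.905, "hand": 255},
    {"tx": 0.589, "ty": 0.425, "tz": 0.11, "yaw": 0.905, "hand": 255},
    {"tx": 0.589, "ty": 0.425, "tz": 0.11, "yaw": 0.905, "hand": 255},
  ],
)

```text
clock: 38.67
ee_pos: [620.9, -188.5, 154.6]
tool_rot: [0.726, -0.688, 0.008, -0.013]
ft_force: [0.4, 0.6, 0.7]
finger_gap: 0.224
```

Run:
```python
from h import *
q=wl(36,28)
plan((*q,108,-87.05))
im,d,m,f=grab('wrist','w19.png')
for P in [(60,0),(-60,0)]:
    print(w2px((*wl(36,P[0]),122),m,f,True))
```

```text
t 38.67 tcp [ 620.9 -188.5  154.6] xang -86.90 j6 0.06 gap 0.224 F [0.4 0.6 0.7] tilt [0.0298 0.0081]
tx 0.0024 ty 0.0020 tz 0.1165 yaw 0.0034 wp (np.float64(621.5112886473463), np.float64(-189.18438402615922), 108, -87.05)
(np.float64(284.579052223748), np.float64(283.3162103378484))
(np.float64(285.44785061814446), np.float64(93.65862578755538))
```

View pics/w19.png

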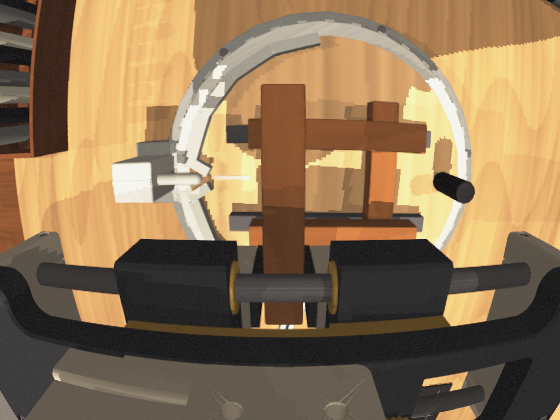

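Call:
carry_out(
  targets=[
    {"tx": 0.002, "ty": 0.003, "tz": 0.05, "yaw": 0.003, "hand": 255},
    {"tx": 0.002, "ty": 0.004, "tz": 0.08, "yaw": 0.003, "hand": 255},
    {"tx": 0.002, "ty": 0.006, "tz": 0.1, "yaw": 0.003, "hand": 255},
    {"tx": 0.002, "ty": 0.006, "tz": 0.108, "yaw": 0.003, "hand": 255},
    {"tx": 0.002, "ty": 0.006, "tz": 0.112, "yaw": 0.003, "hand": 255},
    {"tx": 0.002, "ty": 0.006, "tz": 0.112, "yaw": 0.003, "hand": 255},
    {"tx": 0.002, "ty": 0.006, "tz": 0.112, "yaw": 0.003, "hand": 255},
  ],
)

```text
clock: 39.3
ee_pos: [621.3, -189.0, 111.8]
tool_rot: [0.725, -0.688, 0.009, -0.014]
ft_force: [0.0, 0.1, -0.4]
finger_gap: 0.225
```

Run:
```python
from h import *
q=wl(36,28)
plan((*q,109,-87.05))
```

```text
t 39.30 tcp [ 621.3 -189.   111.8] xang -86.98 j6 0.06 gap 0.225 F [ 0.   0.1 -0.4] tilt [0.0329 0.0074]
tx 0.0004 ty -0.0003 tz 0.0069 yaw 0.0015 wp (np.float64(621.5112886473463), np.float64(-189.18438402615922), 109, -87.05)
```

Call:
carry_out(
  targets=[
    {"tx": 0, "ty": 0, "tz": 0.004, "yaw": 0.001, "hand": 255},
    {"tx": 0, "ty": 0, "tz": 0.007, "yaw": 0.001, "hand": 255},
    {"tx": 0, "ty": 0, "tz": 0.009, "yaw": 0.001, "hand": 255},
    {"tx": 0, "ty": 0, "tz": 0.009, "yaw": 0.001, "hand": 255},
  ],
)

```text
clock: 39.63
ee_pos: [622.0, -189.2, 108.9]
tool_rot: [0.725, -0.688, 0.01, -0.014]
ft_force: [0.4, 0.7, 4.3]
finger_gap: 0.222
```

Call:
carry_out(
  targets=[
    {"tx": 0, "ty": 0, "tz": 0.001, "yaw": 0, "hand": 150},
    {"tx": 0, "ty": 0, "tz": 0.001, "yaw": 0, "hand": 150},
    {"tx": 0, "ty": 0, "tz": 0.001, "yaw": 0, "hand": 150},
    {"tx": 0, "ty": 0, "tz": -0.07, "yaw": 0, "hand": 150},
    {"tx": 0, "ty": 0, "tz": -0.17, "yaw": 0, "hand": 150},
    {"tx": -0.03, "ty": 0, "tz": -0.24, "yaw": 0, "hand": 120},
    {"tx": -0.12, "ty": 0, "tz": -0.24, "yaw": -0.1, "hand": 120},
    {"tx": -0.6, "ty": -0.05, "tz": -0.24, "yaw": -1, "hand": 120},
    {"tx": -0.6, "ty": -0.05, "tz": -0.24, "yaw": -1, "hand": 120},
    {"tx": -0.6, "ty": -0.05, "tz": -0.24, "yaw": -1, "hand": 120},
    {"tx": -0.6, "ty": -0.05, "tz": -0.24, "yaw": -1, "hand": 120},
    {"tx": -0.6, "ty": -0.05, "tz": -0.24, "yaw": -1, "hand": 120},
  ],
)

```text
clock: 40.63
ee_pos: [626.0, 54.2, 206.8]
tool_rot: [0.919, -0.393, 0.014, -0.01]
ft_force: [0.6, -0.7, 1.2]
finger_gap: 0.531
```

Run:
```python
from h import *
im,d,m,f=grab('top','top20.png')
plan((645.5,283.5,130,-9.3))
cv2.imwrite('pics/top20w.png',cv2.resize(im[135:265,290:420],None,fx=4.5,fy=4.5,interpolation=cv2.INTER_CUBIC))
```

```text
t 40.68 tcp [626.5  57.1 206.7] xang -45.64 j6 0.37 gap 0.530 F [ 0.7  1.8 -0.4] tilt [0.0349 0.0081]
tx -0.3750 ty -0.4238 tz 0.1978 yaw -0.8075 wp (645.5, 283.5, 130, -9.3)
```

View pics/top20w.png

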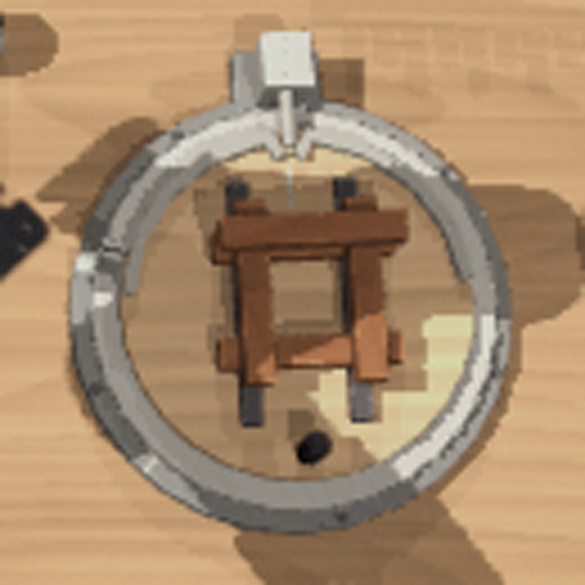

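Call:
carry_out(
  targets=[
    {"tx": -0.375, "ty": -0.424, "tz": 0.03, "yaw": -0.807, "hand": 120},
    {"tx": -0.375, "ty": -0.424, "tz": 0.03, "yaw": -0.807, "hand": 120},
    {"tx": -0.375, "ty": -0.424, "tz": 0.19, "yaw": -0.807, "hand": 120},
    {"tx": -0.375, "ty": -0.424, "tz": 0.19, "yaw": -0.807, "hand": 120},
    {"tx": -0.375, "ty": -0.424, "tz": 0.19, "yaw": -0.807, "hand": 120},
    {"tx": -0.375, "ty": -0.424, "tz": 0.19, "yaw": -0.807, "hand": 120},
    {"tx": -0.375, "ty": -0.424, "tz": 0.19, "yaw": -0.807, "hand": 120},
    {"tx": -0.375, "ty": -0.424, "tz": 0.19, "yaw": -0.807, "hand": 120},
    {"tx": -0.375, "ty": -0.424, "tz": 0.19, "yaw": -0.807, "hand": 120},
    {"tx": -0.375, "ty": -0.424, "tz": 0.19, "yaw": -0.807, "hand": 120},
    {"tx": -0.375, "ty": -0.424, "tz": 0.19, "yaw": -0.807, "hand": 120},
  ],
)

```text
clock: 41.6
ee_pos: [645.9, 282.5, 134.2]
tool_rot: [0.996, -0.082, 0.018, -0.006]
ft_force: [-0.1, -0.7, 0.2]
finger_gap: 0.527
```

Run:
```python
from h import *
plan((645.5,283.5,7,-9.3))
chk('w21.png',(645.5,283.5,-9.3))
```

```text
t 41.60 tcp [645.9 282.5 134.2] xang -9.41 j6 0.70 gap 0.527 F [-0.1 -0.7  0.2] tilt [0.0361 0.0089]
tx -0.0123 ty 0.0024 tz 0.3177 yaw -0.0025 wp (645.5, 283.5, 7, -9.3)
```

View pics/w21.png

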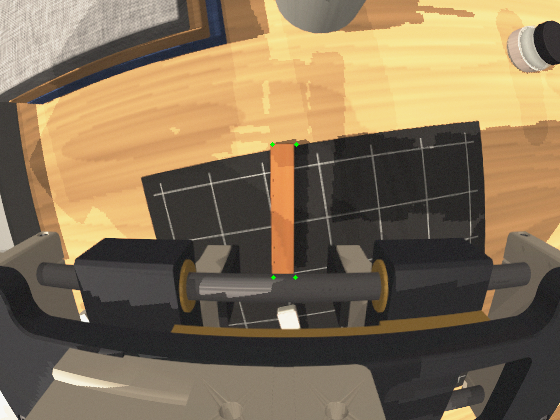

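Call:
carry_out(
  targets=[
    {"tx": -0.005, "ty": 0.002, "tz": 0.1, "yaw": -0.002, "hand": 120},
    {"tx": -0.008, "ty": 0.002, "tz": 0.2, "yaw": -0.002, "hand": 120},
    {"tx": -0.012, "ty": 0.002, "tz": 0.28, "yaw": -0.002, "hand": 120},
    {"tx": -0.014, "ty": 0.002, "tz": 0.316, "yaw": -0.002, "hand": 120},
    {"tx": -0.014, "ty": 0.002, "tz": 0.319, "yaw": -0.002, "hand": 200},
    {"tx": -0.014, "ty": 0.002, "tz": 0.319, "yaw": -0.002, "hand": 255},
    {"tx": -0.014, "ty": 0.002, "tz": 0.319, "yaw": -0.002, "hand": 255},
    {"tx": -0.014, "ty": 0.002, "tz": 0.319, "yaw": -0.002, "hand": 255},
    {"tx": -0.014, "ty": 0.002, "tz": 0.319, "yaw": -0.002, "hand": 255},
    {"tx": -0.014, "ty": 0.002, "tz": 0.319, "yaw": -0.002, "hand": 255},
    {"tx": -0.014, "ty": 0.002, "tz": 0.319, "yaw": -0.002, "hand": 255},
  ],
)

```text
clock: 42.57
ee_pos: [645.4, 283.8, 7.5]
tool_rot: [0.997, -0.081, 0.018, -0.006]
ft_force: [-0.2, -1.4, 4.4]
finger_gap: 0.225
```

Run:
```python
from h import *
plan((646,283,200,-9.3),(600,60,205,-50))
```

```text
t 42.57 tcp [645.4 283.8   7.5] xang -9.32 j6 0.69 gap 0.225 F [-0.2 -1.4  4.4] tilt [0.0373 0.0094]
tx 0.0187 ty -0.0057 tz -0.4808 yaw -0.0004 wp (646, 283, 200, -9.3)
tx -0.0040 ty 0.5628 tz -0.5029 yaw 0.9040 wp (600, 60, 205, -50)
```

Call:
carry_out(
  targets=[
    {"tx": 0.004, "ty": 0, "tz": -0.1, "yaw": 0, "hand": 255},
    {"tx": 0.008, "ty": 0, "tz": -0.2, "yaw": 0, "hand": 255},
    {"tx": 0.012, "ty": 0, "tz": -0.3, "yaw": 0, "hand": 255},
    {"tx": 0.016, "ty": 0, "tz": -0.4, "yaw": 0, "hand": 255},
    {"tx": 0.015, "ty": 0.06, "tz": -0.49, "yaw": 0.1, "hand": 255},
    {"tx": -0.004, "ty": 0.563, "tz": -0.5, "yaw": 0.904, "hand": 255},
    {"tx": -0.004, "ty": 0.563, "tz": -0.5, "yaw": 0.904, "hand": 255},
    {"tx": -0.004, "ty": 0.563, "tz": -0.5, "yaw": 0.904, "hand": 255},
    {"tx": -0.004, "ty": 0.563, "tz": -0.5, "yaw": 0.904, "hand": 255},
    {"tx": -0.004, "ty": 0.563, "tz": -0.5, "yaw": 0.904, "hand": 255},
    {"tx": -0.004, "ty": 0.563, "tz": -0.5, "yaw": 0.904, "hand": 255},
    {"tx": -0.004, "ty": 0.563, "tz": -0.5, "yaw": 0.904, "hand": 255},
  ],
)

```text
clock: 43.57
ee_pos: [599.6, 58.1, 204.4]
tool_rot: [0.906, -0.424, 0.015, -0.013]
ft_force: [1.4, -0.0, 1.0]
finger_gap: 0.227
```

Run:
```python
from h import *
q=wl(-36,0);print(q)
plan((*q,200,-87.05),(*q,160,-87.05))
```

```text
(np.float64(551.0477062554845), np.float64(-220.8527208392176))
t 43.57 tcp [599.6  58.1 204.4] xang -50.18 j6 0.27 gap 0.227 F [ 1.4 -0.   1. ] tilt [0.0381 0.0099]
tx 0.4577 ty 0.5402 tz -0.0005 yaw 0.8194 wp (np.float64(551.0477062554845), np.float64(-220.8527208392176), 200, -87.05)
tx 0.4561 ty 0.5438 tz 0.0994 yaw 0.8194 wp (np.float64(551.0477062554845), np.float64(-220.8527208392176), 160, -87.05)
```

Call:
carry_out(
  targets=[
    {"tx": 0.457, "ty": 0.541, "tz": 0, "yaw": 0.82, "hand": 255},
    {"tx": 0.457, "ty": 0.541, "tz": 0, "yaw": 0.82, "hand": 255},
    {"tx": 0.457, "ty": 0.541, "tz": 0, "yaw": 0.82, "hand": 255},
    {"tx": 0.457, "ty": 0.541, "tz": 0, "yaw": 0.82, "hand": 255},
    {"tx": 0.457, "ty": 0.541, "tz": 0, "yaw": 0.82, "hand": 255},
    {"tx": 0.457, "ty": 0.541, "tz": 0, "yaw": 0.82, "hand": 255},
    {"tx": 0.457, "ty": 0.541, "tz": 0, "yaw": 0.82, "hand": 255},
    {"tx": 0.457, "ty": 0.541, "tz": 0.03, "yaw": 0.82, "hand": 255},
    {"tx": 0.456, "ty": 0.543, "tz": 0.08, "yaw": 0.82, "hand": 255},
    {"tx": 0.456, "ty": 0.544, "tz": 0.11, "yaw": 0.82, "hand": 255},
    {"tx": 0.456, "ty": 0.544, "tz": 0.11, "yaw": 0.82, "hand": 255},
    {"tx": 0.456, "ty": 0.544, "tz": 0.11, "yaw": 0.82, "hand": 255},
  ],
)

```text
clock: 44.57
ee_pos: [551.4, -220.3, 155.3]
tool_rot: [0.725, -0.688, 0.01, -0.016]
ft_force: [0.2, -0.0, 0.2]
finger_gap: 0.226
```

Run:
```python
from h import *
q=wl(-36,0)
plan((*q,112,-87.05),(*q,109,-87.05))
im,d,m,f=grab('wrist','w22.png')
```

```text
t 44.57 tcp [ 551.4 -220.3  155.3] xang -86.95 j6 0.12 gap 0.226 F [ 0.2 -0.   0.2] tilt [0.0366 0.01  ]
tx 0.0023 ty 0.0049 tz 0.1080 yaw 0.0021 wp (np.float64(551.0477062554845), np.float64(-220.8527208392176), 112, -87.05)
tx 0.0024 ty 0.0052 tz 0.1155 yaw 0.0021 wp (np.float64(551.0477062554845), np.float64(-220.8527208392176), 109, -87.05)
```

View pics/w22.png

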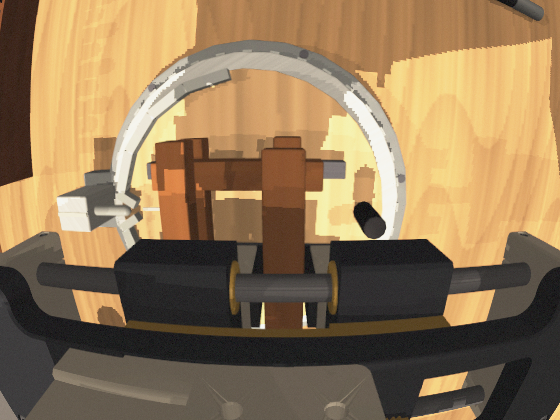

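Call:
carry_out(
  targets=[
    {"tx": 0.002, "ty": 0.005, "tz": 0.04, "yaw": 0.002, "hand": 255},
    {"tx": 0.002, "ty": 0.007, "tz": 0.08, "yaw": 0.002, "hand": 255},
    {"tx": 0.002, "ty": 0.009, "tz": 0.1, "yaw": 0.002, "hand": 255},
    {"tx": 0.002, "ty": 0.009, "tz": 0.11, "yaw": 0.002, "hand": 255},
    {"tx": 0.002, "ty": 0.009, "tz": 0.115, "yaw": 0.002, "hand": 255},
    {"tx": 0.002, "ty": 0.009, "tz": 0.115, "yaw": 0.002, "hand": 255},
    {"tx": 0.002, "ty": 0.009, "tz": 0.115, "yaw": 0.002, "hand": 255},
  ],
)

```text
clock: 45.2
ee_pos: [550.8, -220.9, 110.9]
tool_rot: [0.725, -0.688, 0.011, -0.017]
ft_force: [-0.2, 0.2, -0.4]
finger_gap: 0.225
```

Run:
```python
from h import *
q=wl(-36,0)
plan((*q,108,-87.05))
```

```text
t 45.20 tcp [ 550.8 -220.9  110.9] xang -87.01 j6 0.12 gap 0.225 F [-0.2  0.2 -0.4] tilt [0.0394 0.0094]
tx -0.0001 ty -0.0003 tz 0.0073 yaw 0.0008 wp (np.float64(551.0477062554845), np.float64(-220.8527208392176), 108, -87.05)
```

Call:
carry_out(
  targets=[
    {"tx": 0, "ty": 0, "tz": 0.004, "yaw": 0.001, "hand": 255},
    {"tx": 0, "ty": 0, "tz": 0.007, "yaw": 0.001, "hand": 255},
    {"tx": 0, "ty": 0, "tz": 0.01, "yaw": 0.001, "hand": 255},
    {"tx": 0, "ty": 0, "tz": 0.01, "yaw": 0.001, "hand": 255},
  ],
)

```text
clock: 45.53
ee_pos: [551.5, -221.1, 107.6]
tool_rot: [0.725, -0.688, 0.012, -0.017]
ft_force: [-0.3, 0.8, 4.5]
finger_gap: 0.229
```

Contact; release and withdraw.

Call:
carry_out(
  targets=[
    {"tx": 0, "ty": 0, "tz": 0.001, "yaw": 0, "hand": 150},
    {"tx": 0, "ty": 0, "tz": 0.001, "yaw": 0, "hand": 150},
    {"tx": 0, "ty": 0, "tz": 0.001, "yaw": 0, "hand": 150},
    {"tx": 0, "ty": 0, "tz": -0.07, "yaw": 0, "hand": 150},
    {"tx": 0, "ty": 0, "tz": -0.17, "yaw": 0, "hand": 150},
    {"tx": -0.03, "ty": 0, "tz": -0.24, "yaw": 0, "hand": 120},
    {"tx": -0.12, "ty": 0, "tz": -0.24, "yaw": 0, "hand": 120},
    {"tx": -0.9, "ty": 0, "tz": -0.24, "yaw": -0.5, "hand": 120},
    {"tx": -0.9, "ty": 0, "tz": -0.24, "yaw": -0.5, "hand": 120},
    {"tx": -0.9, "ty": 0, "tz": -0.24, "yaw": -0.5, "hand": 120},
    {"tx": -0.9, "ty": 0, "tz": -0.24, "yaw": -0.5, "hand": 120},
    {"tx": -0.9, "ty": 0, "tz": -0.24, "yaw": -0.5, "hand": 120},
  ],
)

```text
clock: 46.53
ee_pos: [533.7, 35.8, 205.4]
tool_rot: [0.846, -0.533, 0.015, -0.015]
ft_force: [1.2, -0.4, -0.1]
finger_gap: 0.528
```

Call:
carry_out(
  targets=[
    {"tx": -0.3, "ty": 0, "tz": 0, "yaw": 0, "hand": 120},
    {"tx": -0.3, "ty": 0, "tz": 0, "yaw": 0, "hand": 120},
    {"tx": -0.3, "ty": 0, "tz": 0, "yaw": 0, "hand": 120},
    {"tx": -0.3, "ty": 0, "tz": 0, "yaw": 0, "hand": 120},
    {"tx": -0.3, "ty": 0, "tz": 0, "yaw": 0, "hand": 120},
    {"tx": -0.3, "ty": 0, "tz": 0, "yaw": 0, "hand": 120},
  ],
)

```text
clock: 47.03
ee_pos: [481.8, 144.3, 204.2]
tool_rot: [0.846, -0.533, 0.015, -0.015]
ft_force: [0.1, 0.3, -0.8]
finger_gap: 0.529
```

Run:
```python
from h import *
im,d,m,f=grab('top','top23.png')
plan()
cv2.imwrite('pics/top23w.png',cv2.resize(im[135:265,290:420],None,fx=4.5,fy=4.5,interpolation=cv2.INTER_CUBIC))
im2,d2,m2,f2=grab('side','s23.png')
cv2.imwrite('pics/s23w.png',cv2.resize(im2[215:345,235:385],None,fx=4.5,fy=4.5,interpolation=cv2.INTER_CUBIC))
# top-layer slats by depth: world height map
T=np.linalg.inv(m['camera_from_world'])
vv,uu=np.mgrid[150:255,300:410]; dd=d[150:255,300:410]
P=np.stack([(uu-m['cx'])/f*dd,(vv-m['cy'])/f*dd,dd,np.ones_like(dd)],-1)@T.T
z=P[...,2]
for lo,hi in((112,130),(92,110)):
    mk=((z>lo)&(z<hi)&(np.hypot(P[...,0]-587,P[...,1]+219)<85)).astype(np.uint8)
    n,l,s,c=cv2.connectedComponentsWithStats(mk)
    for i in range(1,n):
        if s[i,4]<60: continue
        Q=P[l==i]; r=cv2.minAreaRect(Q[:,:2].astype(np.float32)); print(lo,s[i,4],[np.round(q,1) for q in r],'z',np.median(Q[:,2]).round(1), Q[:,2].std().round(1))
print(wl(36,0),wl(-36,0),wl(0,36),wl(0,-36))
bearers(im,m,f)
```

```text
t 47.08 tcp [482.1 143.7 204.2] xang -64.47 j6 -0.26 gap 0.530 F [0.1 0.2 0.1] tilt [0.0406 0.0089]
112 310 [array([ 622.4, -220.9]), array([ 22.8, 120.5]), np.float64(3.3)] z 121.3 3.7
112 316 [array([ 549.8, -223.4]), array([ 21.7, 120.4]), np.float64(3.2)] z 121.8 3.4
92 126 [array([ 589.9, -258.4]), array([50.4, 25.4]), np.float64(2.6)] z 101.9 4.0
92 126 [array([ 586.1, -184.7]), array([49.5, 21.8]), np.float64(5.1)] z 102.5 3.6
(np.float64(622.9522937445155), np.float64(-217.1472791607824)) (np.float64(551.0477062554845), np.float64(-220.8527208392176)) (np.float64(585.1472791607824), np.float64(-183.04770625548448)) (np.float64(588.8527208392176), np.float64(-254.95229374451552))
dark 724.4 -218.9 29.4 50.0 29.6 69
dark 524.2 -257.6 14.8 35.7 88.9 60
dark 476.1 -191.4 246.6 84.1 79.6 571
dark 520.7 -186.8 14.7 35.7 89.3 55
dark 488.5 -226.0 16.5 25.3 44.9 46
```

View pics/top23w.png

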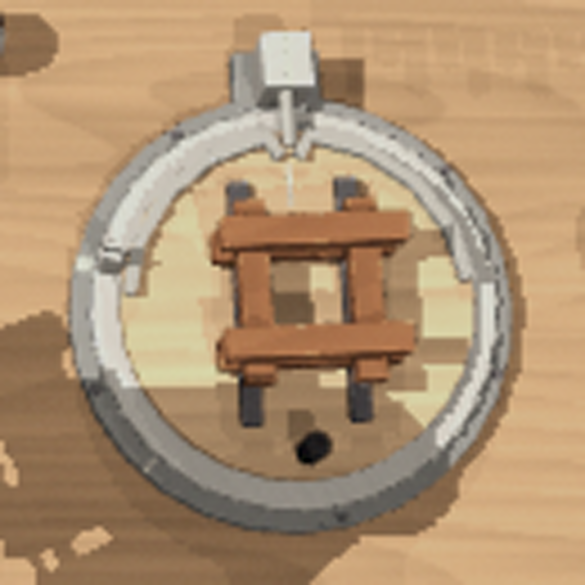

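View pics/s23w.png

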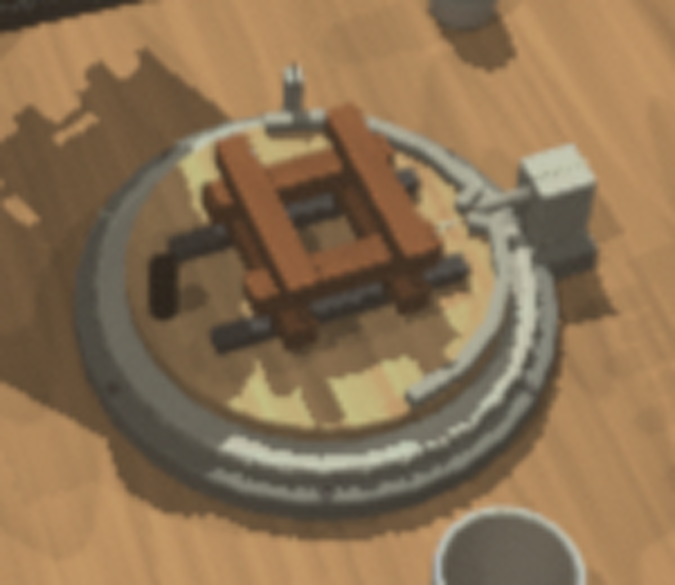

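View pics/top23.png

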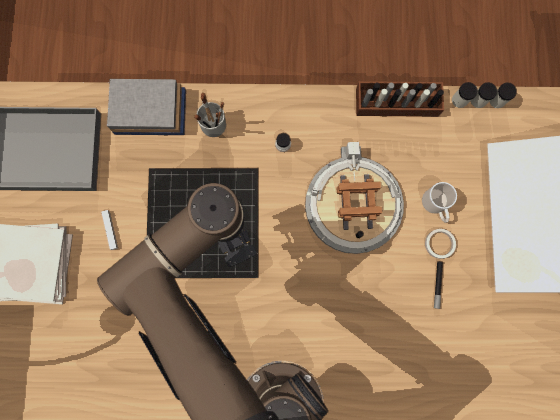

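```bash
python3 -c "
from h import *
print(ticket.hand_in())"
```

```text
the job is handed in; nothing more can be done
None
```

The job is done and handed in at about 47 s of the 210 s allowed: the wheel is locked and all six slats are stacked as the crib.

- **Wheel:** I gripped the knob and turned the wheel clockwise until the catch faced the bolt. From the top camera, the catch and the bolt then lay along the same direction to about 0.1 degrees.
- **Lock:** I turned the collar by its lug to the locked mark. Pushing on gave about 9 N and almost no movement, so I took that as the stop. The pictures show the bolt nose in the catch.
- **Crib:** The slats lie two to a layer in three crossed layers. One slat on the mat had been knocked aside during the run, so I found it again before picking it up.

**Last checks:** The two top-layer slats measured about 73 mm apart, with their tops at about 121 and 122 mm (122 mm expected). Their direction is within about 0.5 degrees of the wheel's. In the last pictures, nothing else on the table appears to have moved, and the gripper was clear and empty.

**What disagreed:**
- **Centring:** The top camera puts the tower about 2 to 3 mm towards -y of the wheel's centre, while the wrist camera showed the layer-2 slats lined up over the bearers just before they were lowered. I left it, as this is about the size of the calibration error.
- **Tool tilt:** The tool drifted to about 2 degrees of tilt during the run. The last two slats were therefore set down at a slight angle, but settled flat when released.

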